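Tip the silver bosses into the ultrasonic cleaner and nest the trays

ROBOT

A 7-joint arm with a two-finger parallel gripper is mounted at the origin on the work surface. World frame = base frame: x ahead of the robot, y to its left, z up, the work surface at z = 0. Lengths are in m, angles in rad, forces in N, time in s.
With the tool pointing down it reaches from about 0.4 to 0.85 m from the base axis. Payload 10.4 kg.
Tool frame: the origin (TCP) lies midway between the tips of the shut fingers; the grasp point (between the pads) lies 19 mm behind it; z points along the fingers, x is the direction in which the jaws open and shut, and the axes are right-handed (so a half turn about z gives the same grasp; the last joint's range is limited). The gripper opens to 85 mm and grips with 20 to 120 N. Pads are 22 mm wide; open, the fingers measure 114 mm over their backs; the gripper's body (76 mm by 85 mm) begins 54 mm behind the grasp point. The pads swing forward as they close: fully open they stand 13 mm farther back than shut.
Start: joints at [1.144, 0.332, -0.065, 1.46, 0.022, 1.35, -0.088], TCP at [0.246, -0.575, 0.231] pointing down, gripper open.
Joint ranges: [-2.6, 2.6], [-0.5, 2.12], [-1.47, 1.34], [0.16, 2.42], [-1.27, 4.41], [0.06, 2.06], [-2.6, 2.6]. Speed limits (rad/s): [2.22, 2.22, 2.79, 2.79, 3.14, 3.14, 3.14].

INTERFACE

Orientations are given as a unit quaternion [x, y, z, w].
In Python, from workcell import monitor, eyes, ticket, models gives the robot as it stands.
- The arm moves only by the tool servo_tool, never from a script. Its argument "motion" is a list of rows, each a list of 7 numbers: the opening, from 0 (shut) to 1 (fully open), then the shift along the tool's x, y, z in m, then the turn, a rotation vector about the tool's x, y, z in degrees. In form: [[fingers, tx, ty, tz, rx, ry, rz], ...]. A call has 1 to 20 rows; each row is the pose to reach, as a shift and turn from the pose commanded when the call began, along the tool's axes at that moment; what a row does not reach only later rows make up. A row lasts 1/8 s, in which the tool goes at most 62.5 mm and 10.7 degrees, less where a joint would pass 70% of its speed; a pose out of reach is approached as far as the arm can. A call with a gripper value outside its range is refused whole. The fingers move at their own pace and stop on an object; "grip_force" is the grip in N (left out, the last holds). Time passes only in rows, so rows that repeat a pose let the fingers close. It gives the time, the measured TCP pose, the force and the opening at its end, in the units of the state.
- monitor.get_obs(): the state, without advancing time (a new reading comes with each control period).
- eyes.camera(name): name is "scene" or "side" or "wrist"; returns (picture, depth): 384x512x3 uint8, blue, green, red; 384x512 float32, m along the optical axis (not along the pixel's ray), 0 where there is no reading.
- eyes.camera_info(name): a dict with "intrinsics" (3x3 intrinsics, pixels), "extrinsics" (4x4, takes a point from world to camera coordinates); the wrist camera has in their place "tool_from_camera" (4x4, takes a point from camera to tool coordinates, whose origin is the TCP and whose axes are the tool frame's). Camera axes: x right, y down, z forward; pixel columns grow to the right and rows downward; lengths in m; the calibration is good to about 2 mm. A picture is of the moment at which its call begins: read the wrist's pose just before it. camera_info takes no time and is no camera call.
- ticket.hand_in(): hands the job in, once; it reports no verdict.
Trained networks look in the newest picture that a camera, given by its name, has taken for a name from the list of things; names that differ only in an ending like _2 or _b are one class to them, and where a whole thing is asked for, a point or a joint stands for the part that bears it (a point fixed in the world has none). Each returns a list of dicts, best first, with "confidence" (0 to 1); they miss things now and then, are a little off and sometimes report something else, mostly with a low value. They report only what shows in the picture. A call takes as long as a camera call.
- models.boxes_of(camera, thing): "point" ([x, y, z] in m, in the coordinates of the camera as it stood for that picture, good to about 4 mm: the middle of the surface that is visible of it).
The state is a dict: "clock": time; "joint_pos": joint angles; "joint_velocities": joint speeds; "tau": joint torques, N m; "position": TCP position; "ee_rot": TCP orientation; "ft_force": force on the tool from outside, world axes, zero at the start; "torque": the same for the moment, N m; "grip_width": opening from 0.0 (shut) to 1.0 (fully open).
Only numpy, scipy, OpenCV 4.12 (cv2) and the standard library are available. Lean on these libraries where they do the work, as an engineer would, in place of code of your own. Each camera call takes 0.05 s, during which the arm holds its last target. There are 200 camera calls.

TASK

Load the ultrasonic cleaner: carry each copper tray by its handle and tip its polished silver bosses over the lip into the tank, never fingering the silver on a tray (one that has spilled on the bench may be picked up and put in). When every boss is in, seat the lid squarely on the tank and press the green start button fully down, then let it go. The three empty trays must end up nested in one another, handle over handle, in one level stack on the cork mat, and the other things on the bench stay where they are.

Things in the scene. Friction and masses are not known exactly. Their poses are not given: they have to be found in the camera images.
- tray1_pan (a point): pan of a copper scoop tray (160 g), one of three alike. Point: mid-pan, 18 mm above the underside of its 4 rubber feet; +x to the pouring lip, -x to the handle, z up. Flat floor 104 x 84 mm, top 9 mm above the feet; back and side walls lean out 25 deg to a rim 31 mm above the feet (110 mm wide). In front an 18 deg ramp rises to the open lip, 90 mm ahead of the point, 21 mm above the feet
- tray1_handle (a point): middle of the flat black handle of tray1, 106 mm behind the pan's point and 28.5 mm above the feet: a level bar 92 mm long (x), 20 mm wide (y), 7 mm thick (z), from 60 to 152 mm behind the pan's point; axes as for the pan
- tray2_pan (a point): pan of the second tray, the same in all. Nesting: set down level with its handle over the other's handle, a tray sinks into the one below, guided by the sloping walls, and sits on its feet 9 mm higher than that one, with 1 to 2 mm of play
- tray2_handle (a point): middle of the flat black handle of tray2, 106 mm behind the pan's point and 28.5 mm above the feet: a level bar 92 mm long (x), 20 mm wide (y), 7 mm thick (z), from 60 to 152 mm behind the pan's point; axes as for the pan
- tray3_pan (a point): pan of the third tray, the same in all. Each tray holds one or two bosses; the copper is smooth: they slide out over the lip once the tray is tipped lip-down by some 40 deg or more, and 55 deg empties it briskly
- tray3_handle (a point): middle of the flat black handle of tray3, 106 mm behind the pan's point and 28.5 mm above the feet: a level bar 92 mm long (x), 20 mm wide (y), 7 mm thick (z), from 60 to 152 mm behind the pan's point; axes as for the pan
- boss1_c (a point): centre, 12 mm above its flat underside, of a polished silver boss: a six-lobed dome 46 mm across, 24 mm high, its edge upright for the lowest 8 mm, 70 g. z points to its crown. Not every boss is there each time (absent: None); each starts lying flat in one of the trays
- boss2_c (a point): centre, 12 mm above its flat underside, of a polished silver boss: a six-lobed dome 46 mm across, 24 mm high, its edge upright for the lowest 8 mm, 70 g. z points to its crown. Not every boss is there each time (absent: None); each starts lying flat in one of the trays
- boss3_c (a point): centre, 12 mm above its flat underside, of a polished silver boss: a six-lobed dome 46 mm across, 24 mm high, its edge upright for the lowest 8 mm, 70 g. z points to its crown. Not every boss is there each time (absent: None); each starts lying flat in one of the trays
- boss4_c (a point): centre, 12 mm above its flat underside, of a polished silver boss: a six-lobed dome 46 mm across, 24 mm high, its edge upright for the lowest 8 mm, 70 g. z points to its crown. Not every boss is there each time (absent: None); each starts lying flat in one of the trays
- boss5_c (a point): centre, 12 mm above its flat underside, of a polished silver boss: a six-lobed dome 46 mm across, 24 mm high, its edge upright for the lowest 8 mm, 70 g. z points to its crown. Not every boss is there each time (absent: None); each starts lying flat in one of the trays
- boss6_c (a point): centre, 12 mm above its flat underside, of a polished silver boss: a six-lobed dome 46 mm across, 24 mm high, its edge upright for the lowest 8 mm, 70 g. z points to its crown. Not every boss is there each time (absent: None); each starts lying flat in one of the trays
- cleaner: white benchtop ultrasonic cleaner, fixed, 220 mm deep (x, from -125 to +95 mm) x 250 mm wide (y), 120 mm high; origin at the bottom, under the middle of its tank, +z up, its control deck on the -x side towards the robot
- tank_mouth (a point): centre of the cleaner's open rectangular steel tank, level with its rim 120 mm above the bench; the opening is 140 mm (x) x 180 mm (y), with upright walls, 80 mm deep, lined with a mesh basket; axes as the cleaner's
- start (a joint): green start button on the cleaner's front deck, pressed straight down: 0 up, 0.005 m fully down, springs back; about 5 N
- start_top (a point): centre of the top face of the start button (22 mm across)
- lid_grip (a point): grip point of the loose steel lid (300 g): plate 155 (x) x 195 (y) x 3 mm, below it a 134 x 174 mm flange 8 mm deep that drops into the tank mouth, on top a black bar handle 16 mm wide (x), 75 mm long (y), 35 mm high. Point: on the bar, 36 mm above the flange's bottom, 10 mm below the bar's top, 28 mm above the tank's rim when seated. Either way round fits
- mat: cork mat fixed on the bench in front of the cleaner, 300 mm (x) x 160 mm (y), 3 mm thick; origin at the centre of its underside; it lies with its long x axis across the robot's front
- files: bystander: blue square pot, 60 mm, with files in it, 170 mm high; origin at its underside
- soap: bystander: cream bar of polishing compound, 100 x 40 x 28 mm
- stone: bystander: black oilstone, 150 x 50 x 22 mm
- hammer: bystander: hammer, 190 mm long, lying
- brush: bystander: brush, 180 mm long, lying
- shell: bystander: large plain silver dome, 90 mm across, 40 mm high, not one of the bosses

How it is judged:
On the way, in this order (a step that is already met when the one before it is completed fails the run):
1. every boss lies in the tank (x of boss1_c in the frame of tank_mouth between -0.072 and 0.072 m and y of boss1_c in the frame of tank_mouth between -0.092 and 0.092 m and z of boss1_c in the frame of tank_mouth between -0.09 and -0.005 m and x of boss2_c in the frame of tank_mouth between -0.072 and 0.072 m and y of boss2_c in the frame of tank_mouth between -0.092 and 0.092 m and z of boss2_c in the frame of tank_mouth between -0.09 and -0.005 m and x of boss3_c in the frame of tank_mouth between -0.072 and 0.072 m and y of boss3_c in the frame of tank_mouth between -0.092 and 0.092 m and z of boss3_c in the frame of tank_mouth between -0.09 and -0.005 m and x of boss4_c in the frame of tank_mouth between -0.072 and 0.072 m and y of boss4_c in the frame of tank_mouth between -0.092 and 0.092 m and z of boss4_c in the frame of tank_mouth between -0.09 and -0.005 m and x of boss5_c in the frame of tank_mouth between -0.072 and 0.072 m and y of boss5_c in the frame of tank_mouth between -0.092 and 0.092 m and z of boss5_c in the frame of tank_mouth between -0.09 and -0.005 m and x of boss6_c in the frame of tank_mouth between -0.072 and 0.072 m and y of boss6_c in the frame of tank_mouth between -0.092 and 0.092 m and z of boss6_c in the frame of tank_mouth between -0.09 and -0.005 m), for 0.3 s.
2. the lid is seated on the tank, all bosses inside (all of step 1 and x of lid_grip in the frame of tank_mouth between -0.007 and 0.007 m and y of lid_grip in the frame of tank_mouth between -0.007 and 0.007 m and z of lid_grip in the frame of tank_mouth between 0.022 and 0.032 m and angle between lid_grip's own z axis and vertical below 0.06 rad), for 0.3 s.
3. the start button is pressed down with the lid on (x of lid_grip in the frame of tank_mouth between -0.007 and 0.007 m and y of lid_grip in the frame of tank_mouth between -0.007 and 0.007 m and z of lid_grip in the frame of tank_mouth between 0.022 and 0.032 m and angle between lid_grip's own z axis and vertical below 0.06 rad and value of joint start above 0.004 m), for 0.05 s.
At the end, for the whole second after the job is handed in: All bosses in the tank below its rim; lid seated level, within 7 mm of centre; button up again; trays nested: pan centres within 8 mm and handles within 20 mm seen from above, level within 0.1 rad, pan points under 45 mm high and within 90 mm of the mat's centre (all of step 2 and angle between each of tray1_pan, tray2_pan, tray3_pan's own z axis and vertical below 0.1 rad and height (world z) of each of tray1_pan, tray2_pan, tray3_pan below 0.045 m and horizontal distance between each of tray1_pan, tray2_pan, tray3_pan and mat below 0.09 m and horizontal distance between tray1_pan and tray2_pan below 0.008 m and horizontal distance between tray1_handle and tray2_handle below 0.02 m and horizontal distance between each of tray1_pan, tray2_pan and tray3_pan below 0.008 m and horizontal distance between each of tray1_handle, tray2_handle and tray3_handle below 0.02 m and value of joint start below 0.0015 m); the robot touches nothing.
It fails at once if a bystander (files, oilstone, compound, hammer, brush, large dome) is pushed more than 4 cm from its place (distance of any of files, soap, stone, hammer, brush, shell from where it was at the start of the episode above 0.04 m).
It fails at once if the gripper presses on or grasps a boss that lies on its tray ((contact force between the fingers and boss1 above 1 N and x of boss1_c in the frame of tray1_pan between -0.06 and 0.06 m and y of boss1_c in the frame of tray1_pan between -0.05 and 0.05 m and z of boss1_c in the frame of tray1_pan between -0.03 and 0.03 m) or (contact force between the fingers and boss2 above 1 N and x of boss2_c in the frame of tray2_pan between -0.06 and 0.06 m and y of boss2_c in the frame of tray2_pan between -0.05 and 0.05 m and z of boss2_c in the frame of tray2_pan between -0.03 and 0.03 m) or (contact force between the fingers and boss3 above 1 N and x of boss3_c in the frame of tray3_pan between -0.06 and 0.06 m and y of boss3_c in the frame of tray3_pan between -0.05 and 0.05 m and z of boss3_c in the frame of tray3_pan between -0.03 and 0.03 m) or (contact force between the fingers and boss4 above 1 N and x of boss4_c in the frame of tray1_pan between -0.06 and 0.06 m and y of boss4_c in the frame of tray1_pan between -0.05 and 0.05 m and z of boss4_c in the frame of tray1_pan between -0.03 and 0.03 m) or (contact force between the fingers and boss5 above 1 N and x of boss5_c in the frame of tray2_pan between -0.06 and 0.06 m and y of boss5_c in the frame of tray2_pan between -0.05 and 0.05 m and z of boss5_c in the frame of tray2_pan between -0.03 and 0.03 m) or (contact force between the fingers and boss6 above 1 N and x of boss6_c in the frame of tray3_pan between -0.06 and 0.06 m and y of boss6_c in the frame of tray3_pan between -0.05 and 0.05 m and z of boss6_c in the frame of tray3_pan between -0.03 and 0.03 m)).
Of boss4, boss5, boss6 only 1 to 3 are there at a start; the rules pass over those that are not, and their reading is None.
At some moment in a run one of tray1, tray2, tray3, lid may be knocked a few centimetres aside while the robot is not near it.
It also fails if it takes over 208 s, if anything falls off the work surface, if the arm or the gripper's body presses on something with over 40 N, if the wrist force passes 120 N, or if a joint passes its speed limit or range.

## Working session

There is one attempt and no reset: what is moved stays moved. The work goes in short steps, Python scripts to look and compute and a tool call to move; the robot and the scene stay as the last step left them, time stands still between calls to the robot, and variables do not carry over. Pictures are saved under pics/ and viewed, about 12 in all and at most 16, crops included, and the job is handed in when it is done.

Besides the shell and the picture viewer there is one more tool, called after ">>>" by a JSON object that holds its "api" and its "payload". servo_tool: Moves the arm, as the interface text tells. Its arguments: {"type":"object","properties":{"motion":{"type":"array"},"grip_force":{"type":"number"}},"required":["motion"]}

```bash
ls; mkdir -p pics; cat > h.py <<'E'
import numpy as np, cv2, json
from scipy.spatial.transform import Rotation as R
from workcell import monitor, eyes, ticket, models
def tool():
    o=monitor.get_obs(); T=np.eye(4); T[:3,:3]=R.from_quat(o["ee_rot"]).as_matrix(); T[:3,3]=o["position"]; return T
def snap(n,fn=None):
    T=tool(); p,d=eyes.camera(n); i=eyes.camera_info(n)
    W=T@np.array(i["tool_from_camera"]) if n=="wrist" else np.linalg.inv(np.array(i["extrinsics"]))
    if fn: cv2.imwrite("pics/"+fn,p)
    return p,d,np.array(i["intrinsics"]),W
def cloud(d,K,W):
    v,u=np.mgrid[:d.shape[0],:d.shape[1]]
    P=np.stack([(u-K[0,2])/K[0,0]*d,(v-K[1,2])/K[1,1]*d,d],-1)
    X=P@W[:3,:3].T+W[:3,3]; X[d<=0]=np.nan; return X
def find(n,thing,W,k=3):
    r=models.boxes_of(n,thing)[:k]
    return [(round(x["confidence"],2),np.round(W[:3,:3]@np.array(x["point"])+W[:3,3],3).tolist()) for x in r]
E
python3 - <<'E'
from h import *
o=monitor.get_obs(); print({k:np.round(v,3).tolist() for k,v in o.items()})
for n in ["scene","side"]:
    p,d,K,W=snap(n,n+"0.png"); print(n,W[:3,3],W[:3,2])
    np.savez("pics/"+n+"0.npz",p=p,d=d,K=K,W=W)
    for t in ["tray1_pan","tray1_handle","boss1_c","cleaner","start_top","lid_grip","mat"]: print(t,find(n,t,W,6))
print(eyes.camera_info("wrist"))
E
```

```text
pics
{'clock': 0.0, 'joint_pos': [1.144, 0.333, -0.065, 1.461, 0.022, 1.35, -0.088], 'joint_velocities': [-0.0, -0.0, 0.001, -0.0, 0.001, 0.002, 0.0], 'tau': [0.002, -62.546, 0.05, -39.16, 0.016, 0.01, -0.0], 'position': [0.245, -0.574, 0.23], 'ee_rot': [0.835, -0.551, -0.001, -0.0], 'ft_force': [-0.185, -0.86, -0.301], 'torque': [0.019, -0.019, 0.006], 'grip_width': 0.998}
scene [0.8881345  0.58449631 0.76743259] [-0.38916979 -0.59339938 -0.70457366]
tray1_pan [(0.66, [0.569, -0.435, 0.016])]
tray1_handle [(0.93, [0.574, -0.438, 0.017])]
boss1_c [(0.42, [0.537, -0.411, 0.031])]
cleaner [(0.97, [0.658, 0.039, 0.098])]
start_top [(0.65, [0.322, -0.211, 0.024])]
lid_grip [(0.59, [0.554, 0.435, 0.01]), (0.39, [0.568, 0.087, 0.142])]
mat [(0.72, [0.54, -0.414, 0.028]), (0.71, [0.416, 0.043, 0.003]), (0.37, [0.566, 0.243, 0.019])]
side [ 0.38583866 -1.11730864  0.94832872] [ 0.11964893  0.7893244  -0.60220522]
tray1_pan [(0.65, [0.57, -0.425, 0.014])]
tray1_handle [(0.61, [0.567, -0.431, 0.011])]
boss1_c [(0.65, [0.53, -0.427, 0.023])]
cleaner [(0.98, [0.649, -0.079, 0.089]), (0.71, [0.526, -0.43, 0.021]), (0.31, [0.529, 0.241, 0.025])]
start_top []
lid_grip [(0.98, [0.546, 0.42, 0.007])]
mat [(0.84, [0.407, -0.0, -0.0]), (0.48, [0.566, -0.428, 0.015]), (0.26, [0.53, 0.292, 0.022])]
{'intrinsics': array([[317.94485987,   0.        , 256.53079137],
       [  0.        , 317.94485987, 193.70534933],
       [  0.        ,   0.        ,   1.        ]]), 'tool_from_camera': array([[ 9.99998779e-01,  1.23325596e-03, -9.60019214e-04,
        -6.19015120e-04],
       [-8.58622834e-04,  9.46782694e-01,  3.21872324e-01,
        -8.31063741e-02],
       [ 1.30588054e-03, -3.21871107e-01,  9.46782597e-01,
        -1.42782213e-01],
       [ 0.00000000e+00,  0.00000000e+00,  0.00000000e+00,
         1.00000000e+00]])}
```

View pics/scene0.png

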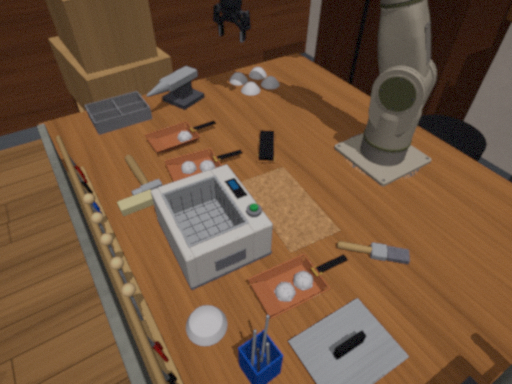

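View pics/side0.png

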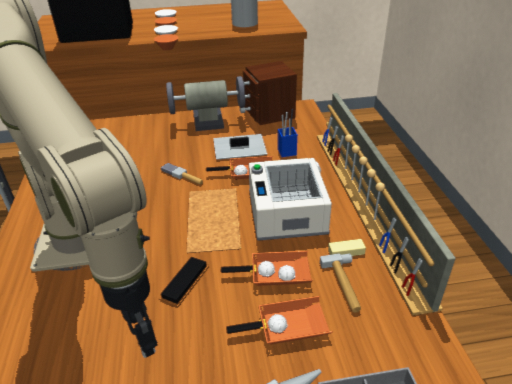

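Scene: the cleaner is at (210,225), its green button at (254,210), and the mat at (293,208). Trays are at (175,137) with 1 boss, (192,165) with 2 and (287,285) with 2. The lid is at (348,345). All handles point towards the robot. Next I'll fit these from the clouds.

```bash
cat >> h.py <<'E'
def seg(p,X,kind):
    hsv=cv2.cvtColor(p,cv2.COLOR_BGR2HSV).astype(int); h,s,v=hsv[...,0],hsv[...,1],hsv[...,2]
    z=X[...,2]
    if kind=="copper": m=((h<12)|(h>172))&(s>110)&(v>90)
    if kind=="black": m=(v<60)
    if kind=="green": m=(h>45)&(h<85)&(s>90)
    if kind=="white": m=(s<50)&(v>150)
    return m
def comps(m,X,zlo,zhi,minpx=25):
    ok=m&(X[...,2]>zlo)&(X[...,2]<zhi)&(np.abs(X[...,1])<0.75)&(X[...,0]>0.15)&(X[...,0]<0.9)
    n,l=cv2.connectedComponents(ok.astype(np.uint8))
    out=[]
    for i in range(1,n):
        q=X[l==i]
        if len(q)>=minpx:
            (c,wh,a)=cv2.minAreaRect((q[:,:2]*1000).astype(np.float32))
            out.append((len(q),np.round(c,1),np.round(wh,1),round(a,1),np.round(np.percentile(q[:,2],[5,50,95])*1000,1),q))
    return out
E
python3 - <<'E'
from h import *
for n in ["scene","side"]:
    f=np.load("pics/"+n+"0.npz"); p,d,K,W=[f[k] for k in "pdKW"]; X=cloud(d,K,W)
    print(n)
    for k,lo,hi in [("copper",.009,.05),("black",.008,.08),("green",.08,.2),("white",.012,.06)]:
        for c in comps(seg(p,X,k),X,lo,hi,20): print(k,*c[:5], np.round(c[5].mean(0)*1000))
    rim=comps(np.ones(d.shape,bool),X,.113,.126,200)
    for c in rim: print("rim",*c[:5])
E
```

```text
scene
copper 639 [ 571.9 -427. ] [154.4 117.7] 0.8 [ 9.6 19.  33.2] [ 581. -445.   20.]
copper 596 [ 575.6 -261.8] [ 94.  155.5] 81.6 [ 9.9 18.8 32.9] [ 584. -283.   20.]
copper 32 [ 883.2 -378.2] [36.8 10.1] 89.4 [14.6 33.4 46.1] [ 883. -371.   33.]
copper 1755 [574.7 251.1] [112.5 157. ] 84.9 [ 9.4 16.1 33.2] [581. 241.  18.]
copper 27 [879.3 250.6] [17.8  9.1] 60.3 [17.6 35.2 48.3] [882. 256.  33.]
black 404 [ 425.5 -673.7] [114.4 123.2] 25.4 [10.5 26.3 72.4] [ 436. -659.   34.]
black 55 [ 449.5 -425.6] [73.8 15.3] 1.3 [29.7 32.3 34.9] [ 450. -424.   32.]
black 379 [ 317.1 -231.4] [149.6  43.8] 55.9 [17.  22.4 24.8] [ 321. -224.   22.]
black 81 [ 456.2 -234.9] [17.7 76.7] 82.4 [29.5 32.1 34.4] [ 457. -234.   32.]
black 42 [ 885.  -320.5] [78.9 13.9] 87.2 [24.8 59.3 73.5] [ 886. -294.   56.]
black 176 [452.4 261.7] [17.3 81.2] 86.6 [30.3 32.3 34.3] [453. 262.  32.]
black 352 [554.5 431.9] [15.7 73.1] 88.7 [27.7 45.3 47.6] [559. 433.  43.]
black 73 [886.2 308.7] [23.3 10.7] 75.0 [23.5 64.5 74.8] [885. 309.  57.]
black 63 [401.9 608.6] [23.6 15.1] 0.7 [19.  20.4 22.4] [399. 606.  20.
[... 3046 characters left out ...]
. 242.  24.]
white 71 [309.4 287.7] [39.4 44.6] 33.9 [16.3 19.1 22.9] [312. 285.  19.]
white 243 [671.9  42.7] [ 46.8 124.2] 82.4 [36.5 39.4 43. ] [671.  42.  40.]
white 192 [ 734.2 -240.9] [86.7 28.9] 2.8 [20.6 24.7 28. ] [ 733. -243.   24.]
white 179 [ 535.5 -244.1] [43.5 39.9] 33.3 [15.2 25.5 32.5] [ 535. -248.   25.]
white 184 [ 587.8 -269.4] [39.4 40.9] 78.7 [13.9 25.6 32.7] [ 586. -274.   25.]
white 248 [ 529.9 -428.4] [40. 43.] 89.9 [14.5 26.3 32.9] [ 529. -432.   25.]
white 27 [ 721.6 -613. ] [48.1  3.9] 1.5 [46.4 49.5 52. ] [ 721. -613.   49.]
white 62 [ 636.4 -612.6] [111.5   5.1] 0.2 [46.9 49.8 52.1] [ 636. -613.   50.]
rim 1997 [648.6   9.1] [256.1 219.5] 86.5 [114.8 119.3 122.6]
```

```bash
cat >> h.py <<'E'
def pose(x,y,z,psi,a):
    """tool pose; psi=tray yaw deg, a=fingers leaning forward (deg). x,y,z=TCP"""
    s,c=np.sin(np.radians(a)),np.cos(np.radians(a))
    M=np.array([[0,-c,s],[-1,0,0],[0,-s,-c]])
    T=np.eye(4); T[:3,:3]=R.from_euler("z",psi,degrees=True).as_matrix()@M; T[:3,3]=(x,y,z); return T
def rel(targets,T0=None):
    T0=tool() if T0 is None else T0
    for T in targets:
        D=np.linalg.inv(T0)@T; rv=R.from_matrix(D[:3,:3]).as_rotvec(degrees=True)
        print("shift",np.round(D[:3,3],3).tolist(),"turn",np.round(rv,1).tolist(), "rows>=",round(max(np.linalg.norm(D[:3,3])/.0625,np.linalg.norm(rv)/10.7),1))
E
python3 -c "
from h import *
rel([pose(.47,-.43,.2,1,20)])"
```

```text
shift [-0.045, -0.263, 0.031] turn [19.7, 3.9, 21.9] rows>= 4.3
```

>>> {"api": "servo_tool", "payload": {"motion": [[1, -0.011, -0.066, 0.008, 5, 1, 5.5], [1, -0.022, -0.132, 0.015, 10, 2, 11], [1, -0.034, -0.198, 0.023, 15, 3, 16.5], [1, -0.045, -0.263, 0.03, 20, 4, 22], [1, -0.045, -0.263, 0.03, 20, 4, 22], [1, -0.045, -0.263, 0.03, 20, 4, 22], [1, -0.045, -0.263, 0.03, 20, 4, 22]], "grip_force": 100}}

```text
clock: 1.68
position: [0.4685, -0.4319, 0.2016]
ee_rot: [0.701, -0.691, 0.124, -0.124]
ft_force: [-1.3, -0.0, -0.3]
grip_width: 1.001
```

```bash
cat >> h.py <<'E'
def trays(n="wrist",fn=None,zoff=0.,p4=None):
    p,d,K,W=snap(n,fn) if p4 is None else p4
    X=cloud(d,K,W)
    for k,lo,hi in [("black",.024+zoff,.04+zoff),("copper",.006+zoff,.04+zoff),("white",.012,.06)]:
        for c in comps(seg(p,X,k),X,lo,hi,60): print(k,*c[:5])
    return p,d,K,W,X
E
python3 - <<'E'
from h import *
o=monitor.get_obs(); print(o["clock"],np.round(tool(),3),np.round(o["joint_pos"],2))
trays("wrist","w1.png")
E
```

```text
1.675 [[ 0.014 -0.938  0.346  0.469]
 [-1.    -0.014  0.003 -0.432]
 [ 0.002 -0.346 -0.938  0.202]
 [ 0.     0.     0.     1.   ]] [ 0.97  0.22 -0.19  1.71 -0.25  0.98 -0.64]
black 1586 [ 455.3 -238.1] [19.7 86.4] 83.2 [30.  32.2 33.5]
black 1547 [ 449.5 -428.9] [85.8 18.9] 0.9 [30.2 32.  33.3]
black 628 [ 416.8 -656.5] [26.  65.9] 87.8 [24.9 32.1 39.3]
copper 11753 [ 576.3 -252.5] [113.  156.6] 82.8 [ 8.6 15.  33.2]
copper 13399 [ 571.9 -427.1] [157.3 111.8] 0.5 [ 8.3 12.6 32.9]
white 412 [ 702.  -239.9] [20.7 24.2] 2.3 [24.9 26.2 27.4]
white 632 [ 641.  -636.5] [ 56.9 121.8] 88.6 [42.3 49.6 51. ]
white 486 [ 631.3 -673.2] [ 26.7 103. ] 86.8 [41.9 43.2 50.4]
white 1246 [ 588.8 -264.5] [40.2 44.2] 83.3 [19.5 28.4 33.3]
white 1277 [ 537.3 -239.2] [40.6 44.5] 87.3 [19.5 28.3 33.2]
white 1350 [ 531.6 -421.4] [48.2 43.9] 35.2 [18.  27.9 33. ]
```

View pics/w1.png

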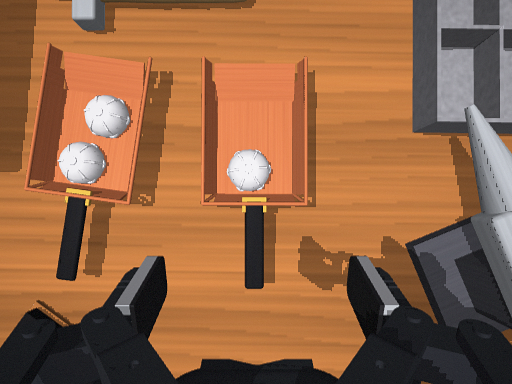

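The wrist view shows both right-hand trays clearly: tray L's handle at (255,245) with a single boss, and tray M to its left with two. The estimates agree across views, so I'll grasp tray L.

```bash
python3 - <<'E'
from h import *
rel([pose(.470,-.4285,.06,1,20),pose(.470,-.4285,.010,1,20)])
E
```

```text
shift [-0.004, 0.047, 0.133] turn [-0.2, -0.2, -0.2] rows>= 2.3
shift [-0.004, 0.065, 0.18] turn [-0.2, -0.2, -0.2] rows>= 3.1
```

>>> {"api": "servo_tool", "payload": {"motion": [[1, -0.004, 0.018, 0.05, 0, 0, 0], [1, -0.004, 0.036, 0.1, 0, 0, 0], [1, -0.004, 0.047, 0.133, 0, 0, 0], [1, -0.004, 0.056, 0.157, 0, 0, 0], [1, -0.004, 0.065, 0.18, 0, 0, 0], [1, -0.004, 0.065, 0.18, 0, 0, 0], [0, -0.004, 0.065, 0.18, 0, 0, 0], [0, -0.004, 0.065, 0.18, 0, 0, 0], [0, -0.004, 0.065, 0.18, 0, 0, 0], [0, -0.004, 0.065, 0.18, 0, 0, 0], [0, -0.004, 0.065, 0.18, 0, 0, 0], [0, -0.004, 0.065, 0.18, 0, 0, 0]], "grip_force": 100}}

```text
clock: 3.22
position: [0.4712, -0.4267, 0.0104]
ee_rot: [0.701, -0.691, 0.124, -0.125]
ft_force: [-2.3, 0.0, 5.9]
grip_width: 0.206
```

```bash
cat >> h.py <<'E'
def path(name,poses,T0=None,n=None):
    """rows from T0 to successive poses, rounded"""
    T0=tool() if T0 is None else T0
    for T in poses:
        D=np.linalg.inv(T0)@T; rv=R.from_matrix(D[:3,:3]).as_rotvec(degrees=True)
        print([0]+np.round(D[:3,3],3).tolist()+np.round(rv,1).tolist(),end=", ")
    print()
E
python3 - <<'E'
from h import *
T=tool(); print(np.round(T[:3,3],4), monitor.get_obs()["grip_width"])
path("",[pose(T[0,3],T[1,3],.21,1,20)])
T1=pose(T[0,3],T[1,3],.21,1,20)
# carry: TCP at level pour pose; grip 95 behind pan, lip 185 ahead of grip
path("",[pose(.445,.01,.21,-3,20)],T1)
E
```

```text
[ 0.4712 -0.4267  0.0104] 0.20584217820211012
[0, 0.0, -0.069, -0.187, -0.3, -0.2, -0.1], 
[0, -0.437, 0.017, -0.006, -0.0, 1.4, 3.8],
```

>>> {"api": "servo_tool", "payload": {"motion": [[0, 0, -0.002, -0.006, 0, 0, 0], [0, 0, -0.007, -0.018, 0, 0, 0], [0, 0, -0.013, -0.036, 0, 0, 0], [0, 0, -0.021, -0.057, 0, 0, 0], [0, 0, -0.03, -0.082, 0, 0, 0], [0, 0, -0.039, -0.107, 0, 0, 0], [0, 0, -0.048, -0.131, 0, 0, 0], [0, 0, -0.056, -0.153, 0, 0, 0], [0, 0, -0.063, -0.171, 0, 0, 0], [0, 0, -0.067, -0.183, 0, 0, 0], [0, 0, -0.069, -0.188, 0, 0, 0], [0, 0, -0.069, -0.188, 0, 0, 0]]}}

```text
clock: 4.72
position: [0.4706, -0.4259, 0.2102]
ee_rot: [0.702, -0.691, 0.124, -0.125]
ft_force: [0.4, -0.2, -1.6]
grip_width: 0.213
```

```bash
cat >> h.py <<'E'
def held():
    """floor tilt/yaw of the tray in the hand, in tool-derived level frame"""
    p,d,K,W=snap("wrist"); X=cloud(d,K,W); T=tool()
    rgt=-T[:3,0]; f=np.cross(rgt,[0,0,1]); f=f/np.linalg.norm(f); l=np.cross([0,0,1],f)
    g=T[:3,3]-.019*T[:3,2]
    for k in ["black","copper"]:
        m=seg(p,X,k)&(X[...,2]>.02); q=X[m]-g; Q=np.stack([q@f,q@l,q[:,2]],1)
        if k=="black": Q=Q[(abs(Q[:,1])<.014)&(Q[:,0]>-.09)&(Q[:,0]<.06)&(abs(Q[:,2])<.03)]
        else: Q=Q[(abs(Q[:,1])<.07)&(Q[:,0]>0.02)&(Q[:,0]<.24)&(abs(Q[:,2])<.06)]
        if len(Q)<50: print(k,len(Q)); continue
        if k=="copper":
            F=Q[(Q[:,0]>.05)&(Q[:,0]<.145)&(abs(Q[:,1])<.038)&(Q[:,2]<np.median(Q[:,2])+.006)]
            c=np.linalg.lstsq(np.c_[F[:,:2],np.ones(len(F))],F[:,2],rcond=None)[0]
            print("floor tilt deg fwd(up+)",np.round(np.degrees(np.arctan(c[0])),1),"side",np.round(np.degrees(np.arctan(c[1])),1),"z at +95",round(1000*(c[2]+.095*c[0]),1),"(level: -19.5)")
        print(k,len(Q),"fwd",np.round(np.percentile(Q[:,0],[.5,99.5])*1000,1),"left",np.round(np.percentile(Q[:,1],[.5,50,99.5])*1000,1))
    T2=pose(0,0,0,0,0)
E
python3 - <<'E'
from h import *
T=tool(); print(np.round(T[:3,3],4), monitor.get_obs()["ft_force"])
held()
E
```

```text
[ 0.4706 -0.4259  0.2102] [ 0.37009632 -0.23922028 -1.57235288]
black 7407 fwd [-35.   28.6] left [-12.5   0.9  12.3]
floor tilt deg fwd(up+) -0.7 side 0.2 z at +95 -20.3 (level: -19.5)
copper 44957 fwd [ 29.6 141.8] left [-55.5  -6.3  54.7]
```

```bash
cat >> h.py <<'E'
def pour(lx,ly,psi,th,lz,g=.183):
    """tool pose with the lip at lx,ly,lz and tray tipped th deg"""
    t=np.radians(th); f=R.from_euler("z",psi,degrees=True).apply([1,0,0])
    off=(-g*np.cos(t)+.0075*np.sin(t), g*np.sin(t)+.0075*np.cos(t))
    a=np.radians(20-th)
    P=np.array([lx,ly,lz])+f*(off[0]+.019*np.sin(a))+np.array([0,0,off[1]-.019*np.cos(a)])
    return pose(*P,psi,20-th)
E
python3 - <<'E'
from h import *
T0=pose(.445,.01,.21,-3,20)
ths=[3,9,17,25,33,41,48,54,58]
path("",[pour(.62+.006*min(1,t/40),.005,-3,t,.22-.075*min(1,t/40)) for t in ths],T0)
for t in (0,58): print(np.round(pour(.62,.005,-3,t,.145)[:3,3],3))
E
```

```text
[0, -0.004, 0.0, -0.004, -3.0, 0.0, 0.0], [0, -0.004, -0.004, -0.01, -9.0, 0.0, 0.0], [0, -0.004, -0.012, -0.017, -17.0, 0.0, 0.0], [0, -0.004, -0.023, -0.022, -25.0, 0.0, 0.0], [0, -0.004, -0.037, -0.024, -33.0, 0.0, 0.0], [0, -0.004, -0.053, -0.026, -41.0, 0.0, 0.0], [0, -0.004, -0.072, -0.037, -48.0, 0.0, 0.0], [0, -0.004, -0.089, -0.044, -54.0, 0.0, 0.0], [0, -0.004, -0.101, -0.048, -58.0, 0.0, 0.0], 
[0.444 0.014 0.135]
[0.518 0.01  0.289]
```

>>> {"api": "servo_tool", "payload": {"motion": [[0, -0.005, 0, 0, 0, 0, 0], [0, -0.019, 0.001, 0, 0, 0, 0], [0, -0.04, 0.002, -0.001, 0, 0.1, 0.3], [0, -0.068, 0.003, -0.001, 0, 0.2, 0.6], [0, -0.101, 0.004, -0.001, 0, 0.3, 0.9], [0, -0.138, 0.005, -0.002, 0, 0.4, 1.2], [0, -0.178, 0.007, -0.002, 0, 0.6, 1.6], [0, -0.219, 0.009, -0.003, 0, 0.7, 1.9], [0, -0.259, 0.01, -0.003, 0, 0.8, 2.2], [0, -0.299, 0.012, -0.004, 0, 1, 2.6], [0, -0.336, 0.013, -0.004, 0, 1.1, 2.9], [0, -0.369, 0.014, -0.005, 0, 1.2, 3.2], [0, -0.397, 0.015, -0.005, 0, 1.3, 3.5], [0, -0.418, 0.016, -0.006, 0, 1.4, 3.7], [0, -0.432, 0.017, -0.006, 0, 1.4, 3.8], [0, -0.437, 0.017, -0.006, 0, 1.4, 3.8], [0, -0.437, 0.017, -0.006, 0, 1.4, 3.8]]}}

```text
clock: 6.9
position: [0.4458, 0.0105, 0.2093]
ee_rot: [-0.677, 0.715, -0.128, 0.12]
ft_force: [0.6, -0.3, -1.4]
grip_width: 0.208
```

>>> {"api": "servo_tool", "payload": {"motion": [[0, -0.004, 0, -0.004, -3, 0, 0], [0, -0.004, -0.004, -0.01, -9, 0, 0], [0, -0.004, -0.012, -0.017, -17, 0, 0], [0, -0.004, -0.023, -0.022, -25, 0, 0], [0, -0.004, -0.037, -0.024, -33, 0, 0], [0, -0.004, -0.053, -0.026, -41, 0, 0], [0, -0.004, -0.072, -0.037, -48, 0, 0], [0, -0.004, -0.089, -0.044, -54, 0, 0], [0, -0.004, -0.101, -0.048, -58, 0, 0], [0, -0.004, -0.101, -0.048, -58, 0, 0], [0, -0.004, -0.101, -0.048, -58, 0, 0], [0, -0.004, -0.101, -0.048, -58, 0, 0], [0, -0.004, -0.101, -0.048, -58, 0, 0], [0, -0.004, -0.101, -0.048, -58, 0, 0]]}}

```text
clock: 8.65
position: [0.5209, 0.0106, 0.2835]
ee_rot: [-0.651, 0.688, 0.232, -0.221]
ft_force: [-0.1, 0.8, -1.7]
grip_width: 0.209
```

```bash
python3 - <<'E'
from h import *
o=monitor.get_obs(); print(o["clock"],np.round(tool()[:3,3],3),np.round(o["joint_pos"],2))
p,d,K,W=snap("scene"); q,_,_,_=snap("side")
cv2.imwrite("pics/p1.png",np.hstack([cv2.resize(p[100:320,100:360],None,fx=1.5,fy=1.5),cv2.resize(q[100:320,160:420],None,fx=1.5,fy=1.5)]))
E
```

```text
8.65 [0.521 0.011 0.283] [-0.11  0.57  0.08  1.16 -0.11  2.06 -1.67]
```

View pics/p1.png

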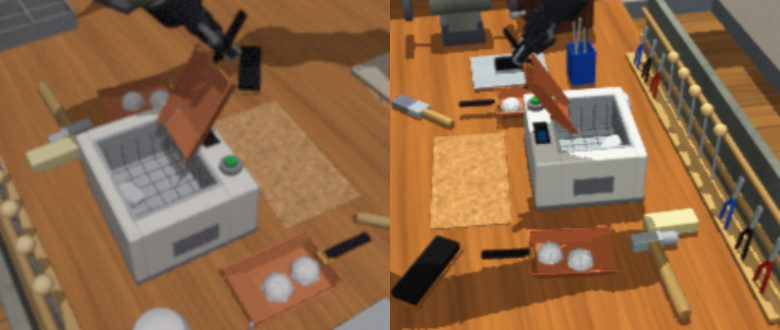

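The boss left the tray and lies in the tank, seen at (130,195) in the left half. Next I'll level the tray, turn it so the handle points to -y, and set it on the mat.

```bash
python3 - <<'E'
from h import *
T=tool()
ths=[52,44,36,28,20,12,5,0]
path("",[pour(.62-.003*i,.005,-3,t,.15+.009*i) for i,t in enumerate(ths)],T)
T1=pour(.62-.003*7,.005,-3,0,.15+.009*7); print(np.round(T1[:3,3],3))
ps=np.linspace(-3,90,11)[1:]
path("",[pose(T1[0,3]+(.45-T1[0,3])*k/10,T1[1,3]+(-.1165-T1[1,3])*k/10,.2,p,20) for k,p in zip(range(1,11),ps)],T1)
path("",[pose(.45,-.1165,z,90,20) for z in (.1,.04,.022,.0135)],pose(.45,-.1165,.2,90,20))
p,d,K,W=snap("scene"); X=cloud(d,K,W); hsv=cv2.cvtColor(p,cv2.COLOR_BGR2HSV).astype(int)
m=(X[...,2]<.006)&(X[...,2]>0.001)&(abs(X[...,1])<.18)&(X[...,0]>.3)&(X[...,0]<.52)&(hsv[...,2]>150)
q=X[m]; print(m.sum(),np.percentile(q[:,:2],[1,50,99],axis=0))
# TANK: rim inner
E
```

```text
[0, 0.0, 0.013, 0.011, 5.4, 0.1, -0.2], [0, 0.001, 0.024, 0.03, 13.4, 0.1, -0.2], [0, 0.001, 0.032, 0.05, 21.4, 0.1, -0.2], [0, 0.001, 0.036, 0.069, 29.4, 0.1, -0.2], [0, 0.001, 0.037, 0.087, 37.4, 0.1, -0.2], [0, 0.001, 0.034, 0.104, 45.4, 0.0, -0.2], [0, 0.002, 0.03, 0.117, 52.4, 0.0, -0.2], [0, 0.002, 0.029, 0.124, 57.4, 0.0, -0.2], 
[0.423 0.014 0.203]
[0, 0.013, -0.002, 0.004, 0.0, -3.2, -8.7], [0, 0.026, -0.005, 0.005, -0.0, -6.4, -17.5], [0, 0.039, -0.009, 0.006, 0.0, -9.5, -26.2], [0, 0.052, -0.012, 0.007, 0.0, -12.7, -35.0], [0, 0.065, -0.015, 0.008, 0.0, -15.9, -43.7], [0, 0.077, -0.018, 0.009, 0.0, -19.1, -52.4], [0, 0.09, -0.022, 0.011, 0.0, -22.3, -61.2], [0, 0.103, -0.025, 0.012, 0.0, -25.4, -69.9], [0, 0.116, -0.028, 0.013, 0.0, -28.6, -78.7], [0, 0.129, -0.031, 0.014, 0.0, -31.8, -87.4], 
[0, 0.0, 0.034, 0.094, 0.0, 0.0, 0.0], [0, 0.0, 0.055, 0.15, 0.0, 0.0, 0.0], [0, 0.0, 0.061, 0.167, 0.0, 0.0, 0.0], [0, 0.0, 0.064, 0.175, 0.0, 0.0, 0.0], 
3993 [[ 0.31311502 -0.12960833]
 [ 0.41351585  0.04784963]
 [ 0.50455958  0.17422095]]
```

>>> {"api": "servo_tool", "payload": {"motion": [[0, 0, 0.013, 0.011, 5.4, 0, 0], [0, 0.001, 0.024, 0.03, 13.4, 0, 0], [0, 0.001, 0.032, 0.05, 21.4, 0, 0], [0, 0.001, 0.036, 0.069, 29.4, 0, 0], [0, 0.001, 0.037, 0.087, 37.4, 0, 0], [0, 0.001, 0.034, 0.104, 45.4, 0, 0], [0, 0.002, 0.03, 0.117, 52.4, 0, 0], [0, 0.002, 0.029, 0.124, 57.4, 0, -0.2], [0, 0.002, 0.029, 0.124, 57.4, 0, -0.2]]}}

```text
clock: 9.93
position: [0.4211, 0.0137, 0.2026]
ee_rot: [-0.678, 0.714, -0.127, 0.119]
ft_force: [0.2, -0.2, 0.1]
grip_width: 0.203
```

>>> {"api": "servo_tool", "payload": {"motion": [[0, 0.013, -0.002, 0.004, 0, -3.2, -8.7], [0, 0.026, -0.005, 0.005, 0, -6.4, -17.5], [0, 0.039, -0.009, 0.006, 0, -9.5, -26.2], [0, 0.052, -0.012, 0.007, 0, -12.7, -35], [0, 0.065, -0.015, 0.008, 0, -15.9, -43.7], [0, 0.077, -0.018, 0.009, 0, -19.1, -52.4], [0, 0.09, -0.022, 0.011, 0, -22.3, -61.2], [0, 0.103, -0.025, 0.012, 0, -25.4, -69.9], [0, 0.116, -0.028, 0.013, 0, -28.6, -78.7], [0, 0.129, -0.031, 0.014, 0, -31.8, -87.4], [0, 0.129, -0.031, 0.014, 0, -31.8, -87.4], [0, 0.129, -0.031, 0.014, 0, -31.8, -87.4]]}}

```text
clock: 11.42
position: [0.45, -0.1166, 0.2008]
ee_rot: [0.985, -0.002, 0.0, -0.173]
ft_force: [0.6, 0.4, -1.3]
grip_width: 0.215
```

```bash
python3 - <<'E'
from h import *
o=monitor.get_obs(); T=tool(); print(o["clock"],np.round(T[:3,3],4),np.round(o["joint_pos"],2))
held()
path("",[pose(.45,-.1165,z,90,20) for z in (.1,.04,.022,.0135)],T)
E
```

```text
11.425 [ 0.45   -0.1166  0.2008] [-0.44  0.12  0.9   1.88 -0.42  1.37  0.58]
black 7444 fwd [-34.4  29.3] left [-12.6   0.2  12.7]
floor tilt deg fwd(up+) -0.7 side 0.3 z at +95 -21.0 (level: -19.5)
copper 51877 fwd [ 30.2 141.7] left [-56.1  -1.4  53.8]
[0, -0.0, 0.034, 0.095, 0.1, -0.1, -0.2], [0, -0.0, 0.055, 0.151, 0.1, -0.1, -0.2], [0, -0.0, 0.061, 0.168, 0.1, -0.1, -0.2], [0, -0.0, 0.064, 0.176, 0.1, -0.1, -0.2],
```

>>> {"api": "servo_tool", "payload": {"motion": [[0, 0, 0.017, 0.048, 0, 0, 0], [0, 0, 0.034, 0.095, 0, 0, 0], [0, 0, 0.045, 0.125, 0, 0, 0], [0, 0, 0.055, 0.151, 0, 0, 0], [0, 0, 0.061, 0.167, 0, 0, 0], [0, 0, 0.064, 0.176, 0, 0, 0], [0, 0, 0.064, 0.176, 0, 0, 0], [0, 0, 0.064, 0.176, 0, 0, 0], [1, 0, 0.064, 0.176, 0, 0, 0], [1, 0, 0.064, 0.176, 0, 0, 0], [1, 0, 0.064, 0.176, 0, 0, 0], [1, 0, 0.064, 0.176, 0, 0, 0], [1, 0, 0.055, 0.151, 0, 0, 0], [1, 0, 0.034, 0.095, 0, 0, 0], [1, 0, 0, 0, 0, 0, 0], [1, 0, 0, 0, 0, 0, 0]]}}

```text
clock: 13.48
position: [0.4503, -0.117, 0.2036]
ee_rot: [0.985, 0.0, 0.002, -0.174]
ft_force: [0.2, 0.8, -0.5]
grip_width: 0.997
```

```bash
python3 - <<'E'
from h import *
o=monitor.get_obs(); T=tool(); print(o["clock"],np.round(T[:3,3],4))
trays("wrist","w2.png",.003)
Th=pose(.47,-.245,.2,-7,20)
path("",[Th],T)
E
```

```text
13.475 [ 0.4503 -0.117   0.2036]
black 1541 [ 450.  -136.3] [85.6 19.7] 89.1 [33.3 34.9 36.2]
black 1549 [ 456.2 -236.5] [19.9 86.6] 82.9 [30.2 31.8 33.1]
copper 14894 [451.7 -14.5] [156.8 111.7] 89.1 [11.3 14.  35.8]
copper 906 [ 530.7 -215.3] [72.6 61.9] 8.2 [ 9.1 20.1 33.6]
copper 158 [ 643.4 -208.8] [ 9.9 36. ] 83.0 [22.  32.2 33.7]
copper 62 [ 649.9 -218.5] [ 3.7 15.2] 82.8 [16.2 18.4 21.2]
copper 185 [ 528.3 -267.8] [18.9 41.7] 63.0 [ 9.1  9.4 10.4]
white 465 [656.1  51.7] [24.4 22.6] 87.4 [39.1 40.2 41.4]
white 510 [682.5  50.5] [22.6 26.2] 87.2 [38.9 40.1 41.3]
white 362 [706.2  49.7] [18.3 24.2] 3.1 [39.1 40.2 41.5]
white 478 [654.8  26.2] [25.8 23.7] 84.7 [39.  40.2 41.5]
white 567 [681.   24.5] [25.8 26.6] 86.5 [38.9 40.2 41.4]
white 682 [702.3  10. ] [53.7 18.9] 80.1 [39.3 52.2 56.8]
white 490 [ 6.527e+02 -5.000e-01] [22.4 25.8] 2.3 [39.  40.2 41.4]
white 550 [679.3  -2.2] [25.9 27.1] 88.2 [38.8 40.2 41.3]
white 504 [651.7 -27.2] [25.2 23.1] 86.5 [38.9 40.  41.4]
white 585 [678. -29.] [25.3 27.3] 86.2 [38.9 40.1 41.3]
white 270 [703.3 -32.5] [20.5 21.6] 83.8 [38.8 40.1 41.3]
white 488 [649.8 -54.6] [25.  24.4] 84.6 [39.  40.1 41.2]
white 566 [676.2 -55.8] [25.3 26.3] 83.9 [39.  40.1 41.2]
white 500 [702.5 -57.2] [25.  23.4] 87.4 [38.9 40.  41.3]
white 1429 [ 536.5 -234.9] [48.5 41.1] 21.7 [16.3 27.2 32.8]
white 69 [ 719.3 -230.6] [ 7.7 15.6] 37.9 [24.3 25.4 26.8]
[0, 0.02, 0.122, -0.04, -0.2, 33.0, 91.2],
```

>>> {"api": "servo_tool", "payload": {"motion": [[1, 0.002, 0.012, -0.004, 0, 3.3, 9.1], [1, 0.004, 0.024, -0.008, 0, 6.6, 18.2], [1, 0.006, 0.037, -0.012, 0, 9.9, 27.4], [1, 0.008, 0.049, -0.016, 0, 13.2, 36.5], [1, 0.01, 0.061, -0.02, 0, 16.5, 45.6], [1, 0.012, 0.073, -0.024, 0, 19.8, 54.7], [1, 0.014, 0.085, -0.028, 0, 23.1, 63.8], [1, 0.016, 0.098, -0.032, 0, 26.4, 73], [1, 0.018, 0.11, -0.036, 0, 29.7, 82.1], [1, 0.02, 0.122, -0.04, 0, 33, 91.2], [1, 0.02, 0.122, -0.04, 0, 33, 91.2], [1, 0.02, 0.122, -0.04, 0, 33, 91.2]]}}

```text
clock: 15.02
position: [0.4696, -0.2447, 0.1966]
ee_rot: [-0.654, 0.736, -0.129, 0.116]
ft_force: [-0.2, -0.5, -0.1]
grip_width: 1.002
```

```bash
python3 - <<'E'
from h import *
o=monitor.get_obs(); T=tool(); print(o["clock"],np.round(T[:3,3],4))
trays("wrist","w3.png")
path("",[pose(.4755,-.24,z,-7.2,20) for z in (.06,.01)],T)
E
```

```text
15.025 [ 0.4696 -0.2447  0.1966]
black 1566 [ 455.9 -237.1] [18.7 85.2] 83.3 [30.5 32.  33.3]
black 1250 [ 450.1 -136.7] [87.3 19.8] 89.6 [33.6 35.1 36.5]
copper 12305 [ 577.1 -252.5] [111.9 157.4] 82.7 [ 8.3 14.4 33. ]
copper 11391 [451.9 -27. ] [133.2 112.1] 88.8 [11.4 13.  35.7]
white 460 [ 703.1 -239.4] [24.8 22.2] 87.8 [24.6 26.  27.1]
white 187 [678.5  -9.8] [ 9.4 25.7] 82.1 [39.1 40.2 41.5]
white 228 [650.1  -7.8] [11.4 27.1] 88.0 [39.3 40.4 41.7]
white 122 [629.9  -5.8] [10.7 12.9] 80.4 [39.2 40.2 41.8]
white 1353 [ 589.  -261.6] [44.4 43. ] 82.3 [18.1 27.9 33. ]
white 1381 [ 537.5 -237.1] [48.5 44. ] 28.9 [18.1 27.8 33. ]
[0, -0.005, 0.042, 0.13, 0.1, 0.2, 0.4], [0, -0.005, 0.059, 0.177, 0.1, 0.2, 0.4],
```

>>> {"api": "servo_tool", "payload": {"motion": [[1, -0.005, 0.016, 0.05, 0, 0, 0.4], [1, -0.005, 0.032, 0.1, 0, 0, 0.4], [1, -0.005, 0.042, 0.13, 0, 0, 0.4], [1, -0.005, 0.051, 0.155, 0, 0, 0.4], [1, -0.005, 0.059, 0.177, 0, 0, 0.4], [1, -0.005, 0.059, 0.177, 0, 0, 0.4], [0, -0.005, 0.059, 0.177, 0, 0, 0.4], [0, -0.005, 0.059, 0.177, 0, 0, 0.4], [0, -0.005, 0.059, 0.177, 0, 0, 0.4], [0, -0.005, 0.059, 0.177, 0, 0, 0.4], [0, -0.005, 0.059, 0.177, 0, 0, 0.4], [0, -0.005, 0.059, 0.177, 0, 0, 0.4]], "grip_force": 110}}

```text
clock: 16.58
position: [0.4758, -0.2402, 0.0107]
ee_rot: [-0.65, 0.74, -0.129, 0.116]
ft_force: [-3.1, 1.7, 5.5]
grip_width: 0.205
```

>>> {"api": "servo_tool", "payload": {"motion": [[0, 0, -0.002, -0.006, 0, 0, 0], [0, 0, -0.007, -0.018, 0, 0, 0], [0, 0, -0.013, -0.036, 0, 0, 0], [0, 0, -0.021, -0.057, 0, 0, 0], [0, 0, -0.03, -0.082, 0, 0, 0], [0, 0, -0.039, -0.107, 0, 0, 0], [0, 0, -0.048, -0.131, 0, 0, 0], [0, 0, -0.056, -0.153, 0, 0, 0], [0, 0, -0.063, -0.171, 0, 0, 0], [0, 0, -0.067, -0.183, 0, 0, 0], [0, 0, -0.069, -0.188, 0, 0, 0], [0, 0, -0.069, -0.188, 0, 0, 0]]}}

```text
clock: 18.08
position: [0.4759, -0.241, 0.2102]
ee_rot: [-0.65, 0.74, -0.129, 0.116]
ft_force: [-0.4, 0.8, -3.3]
grip_width: 0.204
```

```bash
python3 - <<'E'
from h import *
o=monitor.get_obs(); T=tool(); print(o["clock"],np.round(T[:3,3],4),o["grip_width"])
held()
T1=pose(.447,.012,.21,-3,20)
N=14; A=pose(*T[:3,3],-7.2,20)
path("",[pose(*(T[:3,3]+(T1[:3,3]-T[:3,3])*s),-7.2+4.2*s,20) for s in [3*(k/N)**2-2*(k/N)**3 for k in range(1,N+1)]],T)
ths=[3,9,17,25,33,41,48,54,58]
path("",[pour(.62+.006*min(1,t/40),.006,-3,t,.22-.073*min(1,t/40)) for t in ths],T1)
E
```

```text
18.075 [ 0.4759 -0.241   0.2102] 0.20412474139877648
black 7515 fwd [-35.1  29.9] left [-12.7   0.5  12.4]
floor tilt deg fwd(up+) -1.2 side 0.1 z at +95 -21.6 (level: -19.5)
copper 37914 fwd [ 30.4 141.5] left [-54.4  -3.5  55.8]
[0, -0.004, 0.001, -0.0, 0.1, 0.2, -0.3], [0, -0.014, 0.003, -0.001, 0.1, 0.1, -0.4], [0, -0.029, 0.007, -0.002, 0.1, 0.0, -0.7], [0, -0.049, 0.011, -0.004, 0.1, -0.1, -1.0], [0, -0.072, 0.017, -0.006, 0.1, -0.2, -1.4], [0, -0.097, 0.023, -0.008, 0.1, -0.4, -1.8], [0, -0.124, 0.029, -0.01, 0.1, -0.5, -2.2], [0, -0.15, 0.035, -0.012, 0.1, -0.7, -2.6], [0, -0.175, 0.041, -0.014, 0.1, -0.8, -3.0], [0, -0.198, 0.046, -0.016, 0.1, -1.0, -3.4], [0, -0.218, 0.051, -0.017, 0.1, -1.1, -3.7], [0, -0.234, 0.055, -0.019, 0.1, -1.2, -4.0], [0, -0.244, 0.057, -0.019, 0.1, -1.2, -4.1], [0, -0.247, 0.058, -0.02, 0.1, -1.3, -4.2], 
[0, -0.003, 0.002, -0.004, -3.0, 0.0, 0.0], [0, -0.003, -0.002, -0.011, -9.0, 0.0, 0.0], [0, -0.003, -0.011, -0.018, -17.0, 0.0, 0.0], [0, -0.003, -0.022, -0.024, -25.0, 0.0, 0.0], [0, -0.003, -0.036, -0.027, -33.0, 0.0, 0.0], [0, -0.003, -0.052, -0.029, -41.0, 0.0, 0.0], [0, -0.003, -0.071, -0.039, -48.0, 0.0, 0.0], [0, -0.003, -0.088, -0.046, -54.0, 0.0, 0.0], [0, -0.003, -0.1, -0.05, -58.0, 0.0, 0.0],
```

>>> {"api": "servo_tool", "payload": {"motion": [[0, -0.004, 0.001, 0, 0, 0, -0.2], [0, -0.014, 0.003, -0.001, 0, 0, -0.4], [0, -0.029, 0.007, -0.002, 0, 0, -0.7], [0, -0.049, 0.011, -0.004, 0, -0.1, -1], [0, -0.072, 0.017, -0.006, 0, -0.2, -1.4], [0, -0.097, 0.023, -0.008, 0, -0.4, -1.8], [0, -0.124, 0.029, -0.01, 0, -0.5, -2.2], [0, -0.15, 0.035, -0.012, 0, -0.7, -2.6], [0, -0.175, 0.041, -0.014, 0, -0.8, -3], [0, -0.198, 0.046, -0.016, 0, -1, -3.4], [0, -0.218, 0.051, -0.017, 0, -1.1, -3.7], [0, -0.234, 0.055, -0.019, 0, -1.2, -4], [0, -0.244, 0.057, -0.019, 0, -1.2, -4.1], [0, -0.247, 0.058, -0.02, 0, -1.3, -4.2], [0, -0.247, 0.058, -0.02, 0, -1.3, -4.2]]}}

```text
clock: 20.0
position: [0.4469, 0.0115, 0.2106]
ee_rot: [-0.678, 0.714, -0.126, 0.12]
ft_force: [-0.0, -0.1, -3.8]
grip_width: 0.203
```

>>> {"api": "servo_tool", "payload": {"motion": [[0, -0.003, 0.002, -0.004, -3, 0, 0], [0, -0.003, -0.002, -0.011, -9, 0, 0], [0, -0.003, -0.011, -0.018, -17, 0, 0], [0, -0.003, -0.022, -0.024, -25, 0, 0], [0, -0.003, -0.036, -0.027, -33, 0, 0], [0, -0.003, -0.052, -0.029, -41, 0, 0], [0, -0.003, -0.071, -0.039, -48, 0, 0], [0, -0.003, -0.088, -0.046, -54, 0, 0], [0, -0.003, -0.1, -0.05, -58, 0, 0], [0, -0.003, -0.1, -0.05, -58, 0, 0], [0, -0.003, -0.1, -0.05, -58, 0, 0], [0, -0.003, -0.1, -0.05, -58, 0, 0], [0, -0.003, -0.1, -0.05, -58, 0, 0], [0, -0.003, -0.1, -0.05, -58, 0, 0], [0, -0.003, -0.1, -0.05, -58, 0, 0]]}}

```text
clock: 21.88
position: [0.5192, 0.0113, 0.2845]
ee_rot: [-0.652, 0.687, 0.233, -0.221]
ft_force: [-0.5, -0.0, -2.1]
grip_width: 0.205
```

```bash
python3 - <<'E'
from h import *
o=monitor.get_obs(); T=tool(); print(o["clock"],np.round(T[:3,3],3))
p,d,K,W=snap("scene"); q,_,_,_=snap("side")
cv2.imwrite("pics/p2.png",np.hstack([cv2.resize(p[100:320,100:360],None,fx=1.5,fy=1.5),cv2.resize(q[100:320,160:420],None,fx=1.5,fy=1.5)]))
ths=[52,44,36,28,20,12,5,0]
path("",[pour(.62-.003*i,.006,-3,t,.15+.009*i) for i,t in enumerate(ths)],T)
T1=pour(.62-.003*7,.006,-3,0,.15+.009*7); print(np.round(T1[:3,3],3))
E
```

```text
21.875 [0.519 0.011 0.284]
[0, -0.0, 0.012, 0.011, 5.4, 0.0, 0.1], [0, 0.0, 0.023, 0.03, 13.4, 0.0, 0.1], [0, 0.0, 0.03, 0.05, 21.4, 0.0, 0.0], [0, 0.0, 0.034, 0.069, 29.4, 0.0, 0.0], [0, 0.001, 0.035, 0.087, 37.4, 0.0, 0.0], [0, 0.001, 0.032, 0.104, 45.4, 0.0, 0.0], [0, 0.001, 0.029, 0.117, 52.4, 0.1, 0.0], [0, 0.001, 0.027, 0.124, 57.4, 0.1, 0.0], 
[0.423 0.015 0.203]
```

View pics/p2.png

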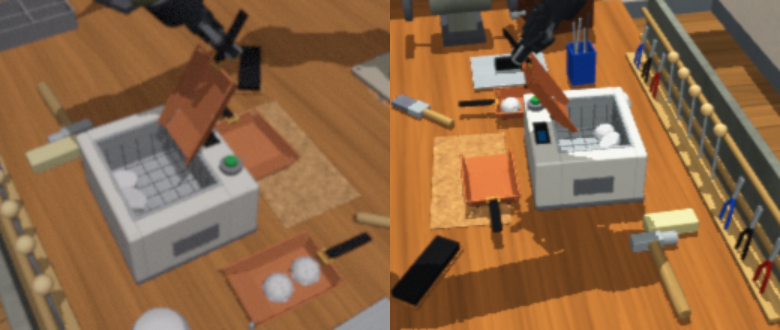

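Both bosses are in the tank and the tray is empty. I'll level it, turn it, and nest it over tray L.

>>> {"api": "servo_tool", "payload": {"motion": [[0, 0, 0.012, 0.011, 5.4, 0, 0], [0, 0, 0.023, 0.03, 13.4, 0, 0], [0, 0, 0.03, 0.05, 21.4, 0, 0], [0, 0, 0.034, 0.069, 29.4, 0, 0], [0, 0.001, 0.035, 0.087, 37.4, 0, 0], [0, 0.001, 0.032, 0.104, 45.4, 0, 0], [0, 0.001, 0.029, 0.117, 52.4, 0, 0], [0, 0.001, 0.027, 0.124, 57.4, 0, 0], [0, 0.001, 0.027, 0.124, 57.4, 0, 0]]}}

```text
clock: 23.1
position: [0.421, 0.015, 0.2018]
ee_rot: [-0.678, 0.714, -0.125, 0.119]
ft_force: [0.6, 0.5, -0.6]
grip_width: 0.205
```

>>> {"api": "servo_tool", "payload": {"motion": [[0, 0.013, -0.002, 0.004, 0, -3.2, -8.7], [0, 0.026, -0.005, 0.005, 0, -6.4, -17.5], [0, 0.039, -0.009, 0.006, 0, -9.5, -26.2], [0, 0.052, -0.012, 0.007, 0, -12.7, -35], [0, 0.065, -0.015, 0.008, 0, -15.9, -43.7], [0, 0.077, -0.018, 0.009, 0, -19.1, -52.4], [0, 0.09, -0.022, 0.011, 0, -22.3, -61.2], [0, 0.103, -0.025, 0.012, 0, -25.4, -69.9], [0, 0.116, -0.028, 0.013, 0, -28.6, -78.7], [0, 0.129, -0.031, 0.014, 0, -31.6, -86.8], [0, 0.129, -0.031, 0.014, 0, -31.6, -86.8], [0, 0.129, -0.031, 0.014, 0, -31.6, -86.8]]}}

```text
clock: 24.6
position: [0.4498, -0.1154, 0.1997]
ee_rot: [0.985, -0.007, 0.0, -0.174]
ft_force: [0.2, 0.7, -2.5]
grip_width: 0.209
```

```bash
python3 - <<'E'
from h import *
o=monitor.get_obs(); T=tool(); print(o["clock"],np.round(T[:3,3],4))
held()
path("",[pose(.45,-.1165,z,89.3,20) for z in (.1,.05,.035,.028,.0225)],T)
E
```

```text
24.6 [ 0.4498 -0.1154  0.1997]
black 7515 fwd [-34.7  30.6] left [-12.7  -0.3  12.5]
floor tilt deg fwd(up+) -0.4 side -0.0 z at +95 -20.7 (level: -19.5)
copper 51276 fwd [ 31.5 141.6] left [-54.9  -0.2  54.8]
[0, 0.0, 0.035, 0.093, -0.0, 0.1, -0.1], [0, 0.0, 0.052, 0.14, -0.0, 0.1, -0.1], [0, 0.0, 0.057, 0.154, -0.0, 0.1, -0.1], [0, 0.0, 0.06, 0.161, -0.0, 0.1, -0.1], [0, 0.0, 0.062, 0.166, -0.0, 0.1, -0.1],
```

>>> {"api": "servo_tool", "payload": {"motion": [[0, 0, 0.018, 0.047, 0, 0, 0], [0, 0, 0.036, 0.093, 0, 0, 0], [0, 0, 0.045, 0.119, 0, 0, 0], [0, 0, 0.053, 0.14, 0, 0, 0], [0, 0, 0.058, 0.154, 0, 0, 0], [0, 0, 0.061, 0.161, 0, 0, 0], [0, 0, 0.063, 0.165, 0, 0, 0], [0, 0, 0.063, 0.166, 0, 0, 0], [0, 0, 0.063, 0.166, 0, 0, 0]]}}

```text
clock: 25.78
position: [0.4507, -0.1195, 0.0251]
ee_rot: [0.985, -0.007, 0.003, -0.175]
ft_force: [-8.6, -8.5, 29.6]
grip_width: 0.201
```

```bash
python3 - <<'E'
from h import *
o=monitor.get_obs(); print(np.round(tool()[:3,3],4),np.round(o["ft_force"],1),np.round(o["torque"],2)); held()
E
```

```text
[ 0.4507 -0.1195  0.0251] [-8.6 -8.5 29.6] [1.06 1.75 0.76]
black 7418 fwd [-37.2  29.8] left [-12.7   0.3  12.4]
floor tilt deg fwd(up+) 8.1 side 0.5 z at +95 -6.6 (level: -19.5)
copper 57242 fwd [ 27.8 129.7] left [-53.9   1.9  56. ]
```

The nest did not seat: the tray's front is propped about 8° up, which looks like it is too far forward. I'll lift it and look.

>>> {"api": "servo_tool", "payload": {"motion": [[0, 0, -0.003, -0.009, 0, 0, 0], [0, 0, -0.01, -0.027, 0, 0, 0], [0, 0, -0.021, -0.056, 0, 0, 0], [0, 0, -0.031, -0.085, 0, 0, 0], [0, 0, -0.031, -0.085, 0, 0, 0], [0, 0, -0.031, -0.085, 0, 0, 0]]}}

```text
clock: 26.58
position: [0.4494, -0.1172, 0.1125]
ee_rot: [0.985, -0.005, 0.001, -0.174]
ft_force: [-0.1, 0.1, -2.0]
grip_width: 0.206
```

```bash
python3 - <<'E'
from h import *
print(np.round(tool()[:3,3],4)); held()
p,d,K,W=snap("scene"); q,d2,K2,W2=snap("side"); w=snap("wrist")[0]
cv2.imwrite("pics/n1.png",np.hstack([cv2.resize(p[120:280,200:360],(390,390)),cv2.resize(q[180:290,160:270],(390,390))]))
cv2.imwrite("pics/n1w.png",w)
for n,P in (("scene",(p,d,K,W)),("side",(q,d2,K2,W2))):
    X=cloud(P[1],P[2],P[3]); print(n)
    for k in("black","copper"):
        for c in comps(seg(P[0],X,k)&(abs(X[...,1])<.2),X,.008,.045,20): print(k,*c[:5])
E
```

```text
[ 0.4494 -0.1172  0.1125]
black 7457 fwd [-35.3  30.5] left [-12.5   0.   12.6]
floor tilt deg fwd(up+) 2.6 side 0.8 z at +95 -15.2 (level: -19.5)
copper 52596 fwd [ 31.4 137.4] left [-54.2   1.3  55.6]
scene
black 80 [ 456.1 -135.9] [14.9 81.1] 3.0 [32.6 35.2 37.1]
copper 999 [440.9  -8.9] [150.3  97.1] 85.9 [10.5 13.7 31. ]
copper 144 [602.2 196.4] [ 8.  87.4] 88.5 [20.8 28.9 33.9]
side
black 135 [ 450.1 -134.8] [95.5 19.6] 89.1 [31.  34.3 38. ]
black 126 [ 344.4 -192.7] [39.3 47.4] 55.6 [18.5 21.1 24.4]
copper 296 [424.6 -34.2] [ 60.7 125.2] 0.0 [ 9.4 12.9 36.2]
copper 236 [484.3 -36.7] [121.7  39.4] 89.5 [ 8.9 15.1 36.1]
```

View pics/n1.png

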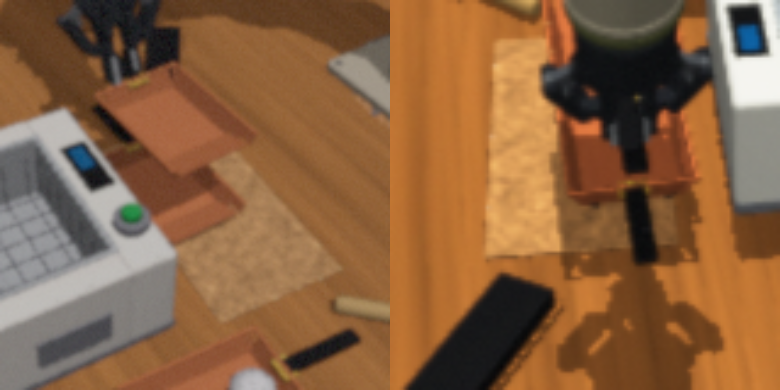

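Likely cause: my deep grip leaves the fingertips about 18 mm below the handle's centre, so they hit the lower tray's handle and tip it. I'll set this tray down at its old place, regrip it with only the tips and the tool vertical, and nest again.

```bash
python3 - <<'E'
from h import *
T=tool(); psi=20
g=np.array([.56,-.25])-.093*np.array([np.cos(np.radians(psi)),np.sin(np.radians(psi))])
t=g+.0065*np.array([np.cos(np.radians(psi)),np.sin(np.radians(psi))]); print(t)
N=8
path("",[pose(*(T[:2,3]+(t-T[:2,3])*k/N),T[2,3]+(.11-T[2,3])*k/N,89.3+(psi-89.3)*k/N,20) for k in range(1,N+1)],T)
T1=pose(*t,.11,psi,20)
path("",[pose(*t,z,psi,20) for z in (.06,.025,.0115)],T1)
E
```

```text
[ 0.47871659 -0.27958474]
[0, 0.004, 0.019, -0.007, -0.1, 3.1, 8.2], [0, 0.008, 0.038, -0.013, -0.1, 6.1, 16.3], [0, 0.012, 0.057, -0.02, -0.0, 9.1, 24.4], [0, 0.016, 0.076, -0.027, -0.0, 12.0, 32.6], [0, 0.02, 0.095, -0.034, -0.0, 15.0, 40.7], [0, 0.024, 0.114, -0.04, -0.0, 18.0, 48.9], [0, 0.028, 0.134, -0.047, 0.0, 20.9, 57.0], [0, 0.031, 0.153, -0.054, 0.0, 23.9, 65.1], 
[0, -0.0, 0.017, 0.047, -0.0, -0.0, 0.0], [0, -0.0, 0.029, 0.08, -0.0, -0.0, 0.0], [0, -0.0, 0.034, 0.093, -0.0, -0.0, 0.0],
```

>>> {"api": "servo_tool", "payload": {"motion": [[0, 0, -0.014, -0.038, 0, 0, 0], [0, 0, -0.027, -0.075, 0, 0, 0], [0, 0.004, -0.008, -0.082, 0, 3.1, 8.2], [0, 0.008, 0.011, -0.088, 0, 6.1, 16.3], [0, 0.012, 0.03, -0.095, 0, 9.1, 24.4], [0, 0.016, 0.049, -0.102, 0, 12, 32.6], [0, 0.02, 0.068, -0.109, 0, 15, 40.7], [0, 0.024, 0.087, -0.115, 0, 18, 48.9], [0, 0.028, 0.107, -0.122, 0, 20.9, 57], [0, 0.031, 0.126, -0.129, 0, 23.9, 65.1], [0, 0.031, 0.126, -0.129, 0, 23.9, 65.1], [0, 0.031, 0.126, -0.129, 0, 23.9, 65.1]]}}

```text
clock: 28.28
position: [0.4787, -0.2797, 0.19]
ee_rot: [0.808, -0.563, 0.1, -0.143]
ft_force: [-0.2, 0.2, -0.9]
grip_width: 0.203
```

>>> {"api": "servo_tool", "payload": {"motion": [[0, 0, 0.017, 0.047, 0, 0, 0], [0, 0, 0.034, 0.094, 0, 0, 0], [0, 0, 0.047, 0.128, 0, 0, 0], [0, 0, 0.056, 0.154, 0, 0, 0], [0, 0, 0.061, 0.167, 0, 0, 0], [0, 0, 0.061, 0.167, 0, 0, 0], [1, 0, 0.061, 0.167, 0, 0, 0], [1, 0, 0.061, 0.167, 0, 0, 0], [1, 0, 0.061, 0.167, 0, 0, 0], [1, 0, 0.045, 0.123, 0, 0, 0], [1, 0, 0.025, 0.068, 0, 0, 0], [1, 0, 0, 0, 0, 0, 0], [1, 0, 0, 0, 0, 0, 0]]}}

```text
clock: 29.9
position: [0.4804, -0.2817, 0.1946]
ee_rot: [0.807, -0.564, 0.103, -0.144]
ft_force: [0.3, -0.4, 0.4]
grip_width: 1.002
```

```bash
python3 - <<'E'
from h import *
o=monitor.get_obs(); T=tool(); print(o["clock"],np.round(T[:3,3],4))
trays("wrist","w4.png")
E
```

```text
29.9 [ 0.4804 -0.2817  0.1946]
black 1637 [ 450.9 -136.3] [19.8 87.4] 0.1 [33.6 35.2 36.6]
black 1577 [ 460.9 -286.5] [86.  19.4] 21.2 [30.6 32.1 33.3]
copper 15375 [ 574.8 -242.5] [156.7 112. ] 21.0 [ 8.2 10.9 32.8]
copper 8292 [450.6 -36.5] [111.9 114.3] 0.3 [11.4 12.9 36.2]
white 77 [623.2   2.5] [ 7.2 17.1] 10.4 [39.3 40.4 41.6]
white 697 [ 710.6 -239.3] [36.6 24.6] 1.7 [24.6 26.  27.2]
```

View pics/w4.png

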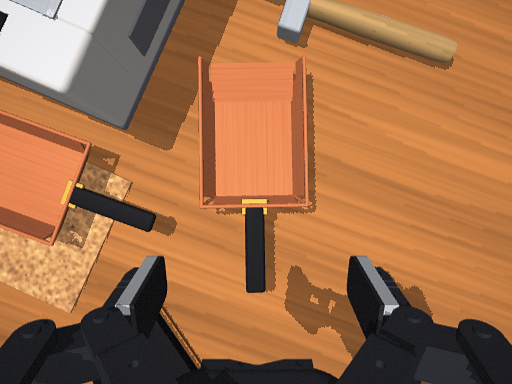

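```bash
python3 - <<'E'
from h import *
T=tool()
path("",[pose(.474,-.2813,z,21.1,0) for z in (.16,.1,.05,.0225)],T)
T1=pose(.474,-.2813,.0225,21.1,0)
path("",[pose(.474,-.2813,.2,21.1,0)],T1)
T2=pose(.474,-.2813,.2,21.1,0); t=np.array([.4507,-.122]); N=8
path("",[pose(*(T2[:2,3]+(t-T2[:2,3])*k/N),.2,21.1+68.9*k/N,0) for k in range(1,N+1)],T2)
E
```

```text
[0, -0.002, 0.017, 0.03, -20.4, -0.4, -1.0], [0, -0.002, 0.038, 0.086, -20.4, -0.4, -1.0], [0, -0.002, 0.056, 0.133, -20.4, -0.4, -1.0], [0, -0.002, 0.065, 0.158, -20.4, -0.4, -1.0], 
[0, -0.0, 0.0, -0.178, 0.0, 0.0, 0.0], 
[0, -0.02, -0.004, 0.0, 0.0, 0.0, -8.6], [0, -0.039, -0.009, 0.0, 0.0, 0.0, -17.2], [0, -0.059, -0.013, 0.0, 0.0, 0.0, -25.8], [0, -0.079, -0.018, 0.0, 0.0, 0.0, -34.4], [0, -0.098, -0.022, 0.0, 0.0, 0.0, -43.1], [0, -0.118, -0.027, 0.0, 0.0, 0.0, -51.7], [0, -0.137, -0.031, 0.0, 0.0, 0.0, -60.3], [0, -0.157, -0.036, 0.0, 0.0, 0.0, -68.9],
```

>>> {"api": "servo_tool", "payload": {"motion": [[1, -0.001, 0.009, 0.015, -10, 0, -0.5], [1, -0.002, 0.017, 0.03, -20.4, 0, -1], [1, -0.002, 0.028, 0.058, -20.4, -0.4, -1], [1, -0.002, 0.038, 0.086, -20.4, -0.4, -1], [1, -0.002, 0.056, 0.133, -20.4, -0.4, -1], [1, -0.002, 0.061, 0.147, -20.4, -0.4, -1], [1, -0.002, 0.065, 0.158, -20.4, -0.4, -1], [1, -0.002, 0.065, 0.158, -20.4, -0.4, -1], [0, -0.002, 0.065, 0.158, -20.4, -0.4, -1], [0, -0.002, 0.065, 0.158, -20.4, -0.4, -1], [0, -0.002, 0.065, 0.158, -20.4, -0.4, -1], [0, -0.002, 0.065, 0.158, -20.4, -0.4, -1], [0, -0.002, 0.065, 0.158, -20.4, -0.4, -1], [0, -0.002, 0.065, 0.158, -20.4, -0.4, -1]], "grip_force": 110}}

```text
clock: 31.7
position: [0.472, -0.2813, 0.0199]
ee_rot: [0.824, -0.566, -0.003, 0.001]
ft_force: [-0.5, -0.0, 3.9]
grip_width: 0.198
```

>>> {"api": "servo_tool", "payload": {"motion": [[0, 0, 0, -0.01, 0, 0, 0], [0, 0, 0, -0.03, 0, 0, 0], [0, 0, 0, -0.06, 0, 0, 0], [0, 0, 0, -0.09, 0, 0, 0], [0, 0, 0, -0.12, 0, 0, 0], [0, 0, 0, -0.15, 0, 0, 0], [0, 0, 0, -0.17, 0, 0, 0], [0, 0, 0, -0.178, 0, 0, 0], [0, 0, 0, -0.178, 0, 0, 0]]}}

```text
clock: 32.83
position: [0.473, -0.2811, 0.1977]
ee_rot: [0.825, -0.566, -0.003, 0.001]
ft_force: [0.2, 0.1, -1.8]
grip_width: 0.19
```

```bash
python3 - <<'E'
from h import *
o=monitor.get_obs(); T=tool(); print(o["clock"],np.round(T[:3,3],4),o["grip_width"],np.round(o["joint_pos"],2))
held()
E
```

```text
32.825 [ 0.473  -0.2811  0.1977] 0.19037607116029526 [-0.51  0.36  1.18  1.75 -0.34  1.27 -0.45]
black 7131 fwd [-53.3  31. ] left [-13.3   0.8  13. ]
floor tilt deg fwd(up+) -0.5 side 0.1 z at +95 -30.9 (level: -19.5)
copper 26286 fwd [ 32.2 116.6] left [-55.3 -13.2  55.2]
```

>>> {"api": "servo_tool", "payload": {"motion": [[0, -0.02, -0.004, 0, 0, 0, -8.6], [0, -0.039, -0.009, 0, 0, 0, -17.2], [0, -0.059, -0.013, 0, 0, 0, -25.8], [0, -0.079, -0.018, 0, 0, 0, -34.4], [0, -0.098, -0.022, 0, 0, 0, -43.1], [0, -0.118, -0.027, 0, 0, 0, -51.7], [0, -0.137, -0.031, 0, 0, 0, -60.3], [0, -0.157, -0.036, 0, 0, 0, -68.9], [0, -0.157, -0.036, 0, 0, 0, -68.9], [0, -0.157, -0.036, 0, 0, 0, -68.9], [0, -0.157, -0.036, 0, 0, 0, -68.9]]}}

```text
clock: 34.25
position: [0.4499, -0.1227, 0.1978]
ee_rot: [1.0, -0.002, -0.003, -0.0]
ft_force: [-0.4, -0.6, -1.3]
grip_width: 0.186
```

```bash
python3 - <<'E'
from h import *
o=monitor.get_obs(); T=tool(); print(o["clock"],np.round(T,4))
held()
path("",[pose(.4507,-.1225,z,90,0) for z in (.1,.05)],T)
E
```

```text
34.25 [[ 1.     -0.0031 -0.0065  0.4499]
 [-0.0031 -1.      0.     -0.1227]
 [-0.0065 -0.     -1.      0.1978]
 [ 0.      0.      0.      1.    ]]
black 7252 fwd [-52.9  31.5] left [-13.3   0.4  13.3]
floor tilt deg fwd(up+) -0.2 side 0.3 z at +95 -30.9 (level: -19.5)
copper 56305 fwd [ 33.  117.8] left [-55.3  -0.4  54.4]
[0, 0.001, -0.0, 0.098, -0.0, 0.4, -0.2], [0, 0.002, -0.0, 0.148, -0.0, 0.4, -0.2],
```

>>> {"api": "servo_tool", "payload": {"motion": [[0, 0, 0, 0.04, 0, 0.2, 0], [0, 0.001, 0, 0.085, 0, 0.4, -0.2], [0, 0.001, 0, 0.12, 0, 0.4, -0.2], [0, 0.001, 0, 0.143, 0, 0.4, -0.2], [0, 0.001, 0, 0.153, 0, 0.4, -0.2], [0, 0.001, 0, 0.158, 0, 0.4, -0.2], [0, 0.001, 0, 0.161, 0, 0.4, -0.2], [0, 0.001, 0, 0.161, 0, 0.4, -0.2]]}}

```text
clock: 35.3
position: [0.4504, -0.1217, 0.0374]
ee_rot: [1.0, 0.002, 0.001, -0.0]
ft_force: [0.2, -0.3, -1.0]
grip_width: 0.194
```

```bash
python3 - <<'E'
from h import *
o=monitor.get_obs(); print(np.round(tool()[:3,3],4),np.round(o["ft_force"],1),np.round(o["torque"],2)); held()
E
```

```text
[ 0.4504 -0.1217  0.0374] [ 0.2 -0.3 -1. ] [-0.15  0.06 -0.05]
black 7074 fwd [-52.6  31.7] left [-13.3  -0.1  13.1]
floor tilt deg fwd(up+) -0.2 side -0.2 z at +95 -30.8 (level: -19.5)
copper 56581 fwd [ 32.9 118. ] left [-55.4  -0.6  54.4]
```

>>> {"api": "servo_tool", "payload": {"motion": [[0, 0, 0, 0.002, 0, 0, 0], [0, 0, 0, 0.003, 0, 0, 0], [0, 0, 0, 0.003, 0, 0, 0], [1, 0, 0, 0.003, 0, 0, 0], [1, 0, 0, 0.003, 0, 0, 0], [1, 0, 0, 0.003, 0, 0, 0], [1, 0, 0, 0.003, 0, 0, 0], [1, 0, 0, -0.04, 0, 0, 0], [1, 0, 0, -0.1, 0, 0, 0], [1, 0, 0, -0.16, 0, 0, 0], [1, 0, 0, -0.16, 0, 0, 0], [1, 0, 0, -0.16, 0, 0, 0]]}}

```text
clock: 36.85
position: [0.4498, -0.1213, 0.1966]
ee_rot: [1.0, 0.002, 0.0, -0.001]
ft_force: [0.5, 0.5, 0.2]
grip_width: 1.001
```

```bash
python3 - <<'E'
from h import *
o=monitor.get_obs(); T=tool(); print(o["clock"],np.round(T[:3,3],4))
p,d,K,W,X=trays("wrist","w5.png",.003)
m=seg(p,X,"copper")&(abs(X[...,0]-.4507)<.037)&(X[...,1]>-.07)&(X[...,1]<.02); F=X[m]; c=np.linalg.lstsq(np.c_[F[:,:2],np.ones(len(F))],F[:,2],rcond=None)[0]
print("floor z",np.round(np.percentile(F[:,2],[5,50,95])*1000,1),"slopes deg",np.degrees(c[:2]))
m=seg(p,X,"black")&(abs(X[...,0]-.45)<.02)&(X[...,1]>-.19)&(X[...,1]<-.09); F=X[m];print("handle",np.round(np.percentile(F[:,2],[5,50,95])*1000,1))
E
```

```text
36.85 [ 0.4498 -0.1213  0.1966]
black 142 [ 458.3 -138.6] [ 4.4 74.7] 0.8 [32.8 41.8 42.9]
copper 16586 [450.9 -26.6] [122.7 105.9] 89.9 [20.  21.6 38.9]
copper 86 [416.5 -91.6] [40.2  1.7] 0.2 [34.4 35.7 37. ]
white 318 [656.6  22.4] [14.2 17.5] 1.0 [38.8 40.1 41.1]
white 550 [656.4  -1. ] [25.3 16.2] 89.9 [38.6 40.  41.2]
white 511 [655.2 -28.1] [25.4 16.7] 83.9 [38.9 40.  41.2]
white 325 [671.3 -28.5] [12.8 24.2] 0.1 [38.8 39.9 40.9]
white 447 [653.5 -54.7] [24.3 15.9] 87.2 [38.8 40.  41.2]
white 560 [674.6 -55.7] [25.  22.2] 88.1 [38.8 39.9 41.2]
white 140 [653.3 -72.6] [16.4  7.5] 0.5 [38.8 40.1 41.1]
white 184 [675.3 -73.7] [ 7.3 26. ] 87.2 [38.7 39.9 41.1]
white 784 [ 717.5 -239.1] [50.5 25.4] 3.1 [24.5 25.6 26.8]
floor z [19.9 21.1 22.4] slopes deg [-0.02607409  0.12691816]
handle [ 42.7 272.3 277.9]
```

View pics/w5.png

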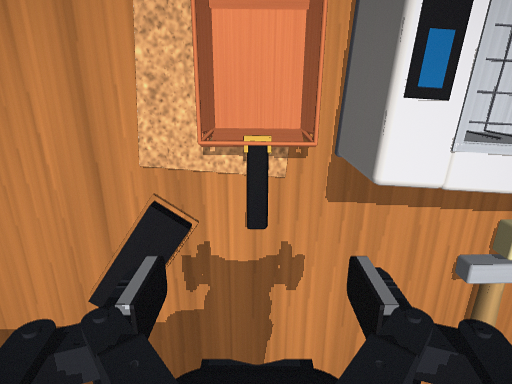

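Tray 2 is nested: the floor reads 21 mm as expected, with slopes under 0.2°. Now the third tray.

```bash
python3 - <<'E'
from h import *
T=tool()
N=10
path("",[pose(.45+.021*k/N,-.1213+.378*k/N,.2,90-93.4*k/N,20*k/N) for k in range(1,N+1)],T)
E
```

```text
[0, 0.003, -0.038, -0.004, 2.0, 0.2, 9.5], [0, 0.005, -0.076, -0.004, 3.9, 0.7, 18.9], [0, 0.007, -0.114, -0.004, 5.8, 1.5, 28.2], [0, 0.01, -0.151, -0.004, 7.7, 2.7, 37.5], [0, 0.012, -0.189, -0.004, 9.4, 4.1, 46.8], [0, 0.014, -0.227, -0.004, 11.0, 5.9, 56.0], [0, 0.016, -0.265, -0.004, 12.4, 8.1, 65.2], [0, 0.019, -0.303, -0.004, 13.6, 10.5, 74.4], [0, 0.021, -0.34, -0.004, 14.6, 13.3, 83.5], [0, 0.023, -0.378, -0.004, 15.3, 16.4, 92.5],
```

>>> {"api": "servo_tool", "payload": {"motion": [[1, 0.003, -0.038, -0.004, 2, 0.2, 9.5], [1, 0.005, -0.076, -0.004, 3.9, 0.7, 18.9], [1, 0.007, -0.114, -0.004, 5.8, 1.5, 28.2], [1, 0.01, -0.151, -0.004, 7.7, 2.7, 37.5], [1, 0.012, -0.189, -0.004, 9.4, 4.1, 46.8], [1, 0.014, -0.227, -0.004, 11, 5.9, 56], [1, 0.016, -0.265, -0.004, 12.4, 8.1, 65.2], [1, 0.019, -0.303, -0.004, 13.6, 10.5, 74.4], [1, 0.021, -0.34, -0.004, 14.6, 13.3, 83.5], [1, 0.023, -0.378, -0.004, 15.3, 16.4, 92.5], [1, 0.023, -0.378, -0.004, 15.3, 16.4, 92.5], [1, 0.023, -0.378, -0.004, 15.3, 16.4, 92.5], [1, 0.023, -0.378, -0.004, 15.3, 16.4, 92.5]]}}

```text
clock: 38.52
position: [0.4718, 0.2548, 0.1998]
ee_rot: [-0.676, 0.717, -0.127, 0.118]
ft_force: [0.1, 0.0, -0.3]
grip_width: 1.0
```

```bash
python3 - <<'E'
from h import *
o=monitor.get_obs(); T=tool(); print(o["clock"],np.round(T,3),np.round(o["joint_pos"],2))
trays("wrist","w6.png")
E
```

```text
38.525 [[-0.059 -0.938  0.341  0.472]
 [-0.998  0.055 -0.023  0.255]
 [ 0.003 -0.342 -0.94   0.2  ]
 [ 0.     0.     0.     1.   ]] [-1.01 -0.05  0.26  2.    0.32  0.97 -2.53]
black 554 [551.5 424.5] [ 4.6 72.7] 86.6 [24.9 32.2 39.2]
black 1532 [452.6 261.5] [19.4 85.5] 85.4 [30.6 32.1 33.4]
copper 12041 [573.9 251.7] [112.  156.9] 85.1 [ 8.3 14.4 32.9]
copper 7254 [452.6  23.1] [ 87.3 105.5] 89.9 [20.  22.5 35.7]
white 314 [682.1  44.9] [13.9 26.3] 88.0 [38.8 40.  40.9]
white 562 [681.2  23.2] [25.5 26.5] 87.7 [38.6 39.8 41.1]
white 549 [678.9  -3.4] [24.2 26.1] 86.5 [38.6 39.8 40.9]
white 340 [654.2  46.5] [15.  25.8] 86.9 [38.6 39.9 41. ]
white 587 [653.2  24.7] [25.8 26.5] 84.5 [38.6 39.8 41. ]
white 588 [651.4  -1.9] [25.7 26.3] 85.4 [38.7 39.8 40.9]
white 80 [635.5  26. ] [24.5  3.9] 88.1 [38.5 39.8 41.1]
white 93 [ 6.344e+02 -2.000e-01] [24.1  4.4] 85.6 [38.8 39.8 41. ]
white 1288 [586.  258.2] [44.1 43. ] 82.3 [18.5 27.9 32.9]
white 1326 [532.5 255.4] [44.  48.1] 79.7 [17.9 28.  32.9]
white 63 [336.  287.6] [16.3  6. ] 78.8 [18.3 20.  21. ]
```

```bash
python3 - <<'E'
from h import *
path("",[pose(.4737,.2597,z,-4.6,20) for z in (.06,.0105)])
E
```

```text
[0, -0.005, 0.047, 0.132, -0.0, 0.3, 1.1], [0, -0.005, 0.063, 0.179, -0.0, 0.3, 1.1],
```

>>> {"api": "servo_tool", "payload": {"motion": [[1, -0.005, 0.018, 0.05, 0, 0.3, 1.1], [1, -0.005, 0.036, 0.1, 0, 0.3, 1.1], [1, -0.005, 0.047, 0.132, 0, 0.3, 1.1], [1, -0.005, 0.047, 0.132, 0, 0.3, 1.1], [1, -0.005, 0.047, 0.132, 0, 0.3, 1.1]]}}

```text
clock: 39.2
position: [0.474, 0.2612, 0.0625]
ee_rot: [-0.668, 0.723, -0.128, 0.119]
ft_force: [0.3, 0.0, 0.9]
grip_width: 1.001
```

```bash
python3 - <<'E'
from h import *
o=monitor.get_obs(); T=tool(); print(o["clock"],np.round(T,3)[:3],np.round(o["joint_pos"],2))
path("",[pose(.4737,.2597,z,-4.6,20) for z in (.0105,)])
E
```

```text
39.2 [[-0.079 -0.936  0.343  0.474]
 [-0.997  0.075 -0.025  0.261]
 [-0.002 -0.344 -0.939  0.062]] [-1.24  0.16  0.52  2.14  0.29  0.63 -2.6 ]
[0, 0.002, 0.018, 0.049, -0.1, 0.1, 0.0],
```

>>> {"api": "servo_tool", "payload": {"motion": [[1, 0.001, 0.006, 0.017, 0, 0, 0], [1, 0.002, 0.012, 0.034, 0, 0, 0], [1, 0.002, 0.018, 0.049, 0, 0, 0], [1, 0.002, 0.018, 0.049, 0, 0, 0]]}}

```text
clock: 39.7
position: [0.4735, 0.2591, 0.0096]
ee_rot: [-0.668, 0.723, -0.128, 0.119]
ft_force: [-0.5, 0.0, 0.4]
grip_width: 1.0
```

```bash
python3 - <<'E'
from h import *
o=monitor.get_obs(); T=tool(); print(o["clock"],np.round(T,4)[:3],np.round(o["joint_pos"],4),o["ft_force"])
E
```

```text
39.7 [[-0.0793 -0.9362  0.3425  0.4735]
 [-0.9968  0.0751 -0.0257  0.2591]
 [-0.0017 -0.3435 -0.9392  0.0096]] [-1.2152  0.2732  0.5108  2.1704  0.2512  0.5001 -2.5939] [-0.54219551  0.02049904  0.3977419 ]
```

>>> {"api": "servo_tool", "payload": {"motion": [[0, 0, 0, 0, 0, 0, 0], [0, 0, 0, 0, 0, 0, 0], [0, 0, 0, 0, 0, 0, 0], [0, 0, 0, 0, 0, 0, 0], [0, 0, 0, 0, 0, 0, 0], [0, 0, 0, 0, 0, 0, 0]], "grip_force": 110}}

```text
clock: 40.45
position: [0.473, 0.2593, 0.0091]
ee_rot: [-0.668, 0.723, -0.128, 0.119]
ft_force: [-2.3, -0.9, 6.1]
grip_width: 0.205
```

>>> {"api": "servo_tool", "payload": {"motion": [[0, 0, -0.002, -0.006, 0, 0, 0], [0, 0, -0.007, -0.018, 0, 0, 0], [0, 0, -0.013, -0.036, 0, 0, 0], [0, 0, -0.021, -0.057, 0, 0, 0], [0, 0, -0.03, -0.082, 0, 0, 0], [0, 0, -0.039, -0.107, 0, 0, 0], [0, 0, -0.048, -0.131, 0, 0, 0], [0, 0, -0.056, -0.153, 0, 0, 0], [0, 0, -0.063, -0.171, 0, 0, 0], [0, 0, -0.067, -0.183, 0, 0, 0], [0, 0, -0.069, -0.188, 0, 0, 0], [0, 0, -0.069, -0.188, 0, 0, 0]]}}

```text
clock: 41.95
position: [0.4731, 0.2588, 0.209]
ee_rot: [-0.668, 0.723, -0.128, 0.119]
ft_force: [-0.5, 0.1, -3.9]
grip_width: 0.208
```

```bash
python3 - <<'E'
from h import *
o=monitor.get_obs(); T=tool(); print(o["clock"],np.round(T[:3,3],4),o["grip_width"],np.round(o["joint_pos"],3))
held()
T1=pose(.447,.012,.21,-3,20); N=14
path("",[pose(*(T[:3,3]+(T1[:3,3]-T[:3,3])*s),-4.6+1.6*s,20) for s in [3*(k/N)**2-2*(k/N)**3 for k in range(1,N+1)]],T)
E
```

```text
41.95 [0.4731 0.2588 0.209 ] 0.20773062747110108 [-1.286 -0.069  0.524  1.994  0.35   0.995 -2.569]
black 7472 fwd [-34.3  29.1] left [-12.5   0.7  12.3]
floor tilt deg fwd(up+) -1.1 side 0.0 z at +95 -19.7 (level: -19.5)
copper 38411 fwd [ 30.  140.6] left [-54.3 -12.4  55.7]
[0, 0.004, 0.0, -0.0, -0.1, 0.1, 0.0], [0, 0.014, 0.0, -0.0, -0.1, 0.0, -0.0], [0, 0.029, 0.001, -0.0, -0.1, 0.0, -0.1], [0, 0.049, 0.001, -0.001, -0.1, -0.0, -0.2], [0, 0.072, 0.002, -0.001, -0.1, -0.1, -0.4], [0, 0.098, 0.002, -0.001, -0.1, -0.1, -0.5], [0, 0.124, 0.003, -0.002, -0.1, -0.2, -0.7], [0, 0.15, 0.003, -0.002, -0.1, -0.3, -0.9], [0, 0.176, 0.004, -0.002, -0.1, -0.3, -1.0], [0, 0.199, 0.005, -0.003, -0.1, -0.4, -1.2], [0, 0.219, 0.005, -0.003, -0.1, -0.4, -1.3], [0, 0.234, 0.005, -0.003, -0.1, -0.4, -1.4], [0, 0.244, 0.006, -0.003, -0.1, -0.5, -1.4], [0, 0.248, 0.006, -0.003, -0.1, -0.5, -1.4],
```

>>> {"api": "servo_tool", "payload": {"motion": [[0, 0.004, 0, 0, 0, 0, 0], [0, 0.014, 0, 0, 0, 0, 0], [0, 0.029, 0.001, 0, 0, 0, -0.1], [0, 0.049, 0.001, -0.001, 0, 0, -0.2], [0, 0.072, 0.002, -0.001, 0, -0.1, -0.4], [0, 0.098, 0.002, -0.001, 0, -0.1, -0.5], [0, 0.124, 0.003, -0.002, 0, -0.2, -0.7], [0, 0.15, 0.003, -0.002, 0, -0.3, -0.9], [0, 0.176, 0.004, -0.002, 0, -0.3, -1], [0, 0.199, 0.005, -0.003, 0, -0.4, -1.2], [0, 0.219, 0.005, -0.003, 0, -0.4, -1.3], [0, 0.234, 0.005, -0.003, 0, -0.4, -1.4], [0, 0.244, 0.006, -0.003, 0, -0.5, -1.4], [0, 0.248, 0.006, -0.003, 0, -0.5, -1.4], [0, 0.248, 0.006, -0.003, 0, -0.5, -1.4]]}}

```text
clock: 43.88
position: [0.4468, 0.0117, 0.2095]
ee_rot: [-0.677, 0.715, -0.126, 0.12]
ft_force: [-0.0, 0.3, -2.5]
grip_width: 0.208
```

>>> {"api": "servo_tool", "payload": {"motion": [[0, -0.003, 0.002, -0.004, -3, 0, 0], [0, -0.003, -0.002, -0.011, -9, 0, 0], [0, -0.003, -0.011, -0.018, -17, 0, 0], [0, -0.003, -0.022, -0.024, -25, 0, 0], [0, -0.003, -0.036, -0.027, -33, 0, 0], [0, -0.003, -0.052, -0.029, -41, 0, 0], [0, -0.003, -0.071, -0.039, -48, 0, 0], [0, -0.003, -0.088, -0.046, -54, 0, 0], [0, -0.003, -0.1, -0.05, -58, 0, 0], [0, -0.003, -0.1, -0.05, -58, 0, 0], [0, -0.003, -0.1, -0.05, -58, 0, 0], [0, -0.003, -0.1, -0.05, -58, 0, 0], [0, -0.003, -0.1, -0.05, -58, 0, 0], [0, -0.003, -0.1, -0.05, -58, 0, 0], [0, -0.003, -0.1, -0.05, -58, 0, 0]]}}

```text
clock: 45.75
position: [0.5197, 0.0114, 0.2836]
ee_rot: [-0.651, 0.687, 0.233, -0.221]
ft_force: [-1.2, 0.1, -0.7]
grip_width: 0.205
```

```bash
python3 - <<'E'
from h import *
o=monitor.get_obs(); T=tool(); print(o["clock"],np.round(T[:3,3],3),np.round(o["joint_pos"],2))
p,d,K,W=snap("scene"); q,_,_,_=snap("side")
cv2.imwrite("pics/p3.png",np.hstack([cv2.resize(p[100:320,100:360],None,fx=1.5,fy=1.5),cv2.resize(q[100:320,160:420],None,fx=1.5,fy=1.5)]))
E
```

```text
45.75 [0.52  0.011 0.284] [-0.12  0.57  0.09  1.16 -0.11  2.06 -1.67]
```

View pics/p3.png

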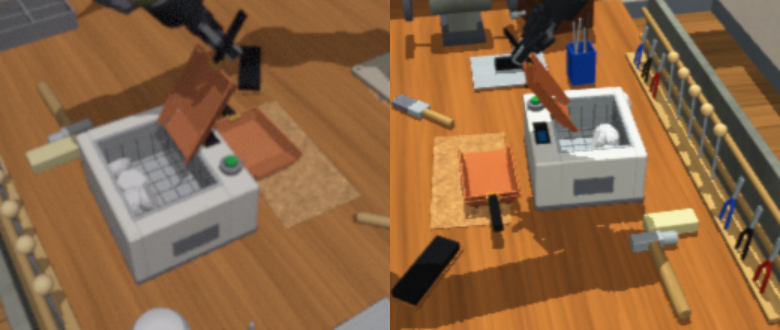

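>>> {"api": "servo_tool", "payload": {"motion": [[0, 0, 0.012, 0.011, 5.4, 0, 0], [0, 0, 0.023, 0.03, 13.4, 0, 0], [0, 0, 0.03, 0.05, 21.4, 0, 0], [0, 0, 0.034, 0.069, 29.4, 0, 0], [0, 0.001, 0.035, 0.087, 37.4, 0, 0], [0, 0.001, 0.032, 0.104, 45.4, 0, 0], [0, 0.001, 0.029, 0.117, 52.4, 0, 0], [0, 0.001, 0.027, 0.124, 57.4, 0, 0], [0, 0.001, 0.027, 0.124, 57.4, 0, 0], [0, 0.001, 0.027, 0.124, 57.4, 0, 0]]}}

```text
clock: 47.1
position: [0.4236, 0.0157, 0.203]
ee_rot: [-0.677, 0.715, -0.125, 0.12]
ft_force: [0.9, 0.0, -1.0]
grip_width: 0.206
```

```bash
python3 - <<'E'
from h import *
o=monitor.get_obs(); T=tool(); print(o["clock"],np.round(T[:3,3],3)); held()
N=9; t=np.array([.4787,-.2796,.2])
path("",[pose(*(T[:3,3]+(t-T[:3,3])*k/N),-3+23*k/N,20) for k in range(1,N+1)],T)
path("",[pose(*t[:2],z,20,20) for z in (.1,.025,.0105)],pose(*t,20,20))
E
```

```text
47.1 [0.424 0.016 0.203]
black 7453 fwd [-34.7  28.8] left [-12.9   0.6  12.5]
floor tilt deg fwd(up+) -0.7 side 0.1 z at +95 -19.3 (level: -19.5)
copper 52044 fwd [ 29.7 139.5] left [-54.3   0.6  55.5]
[0, 0.032, -0.007, 0.003, 0.1, -0.8, -2.5], [0, 0.065, -0.015, 0.006, 0.1, -1.7, -4.9], [0, 0.097, -0.022, 0.009, 0.0, -2.5, -7.3], [0, 0.13, -0.029, 0.012, 0.0, -3.4, -9.7], [0, 0.162, -0.037, 0.015, 0.0, -4.3, -12.1], [0, 0.195, -0.044, 0.018, 0.0, -5.1, -14.5], [0, 0.227, -0.051, 0.021, 0.0, -6.0, -16.9], [0, 0.26, -0.058, 0.023, 0.0, -6.9, -19.3], [0, 0.292, -0.066, 0.026, 0.0, -7.8, -21.7], 
[0, -0.0, 0.034, 0.094, -0.0, -0.0, 0.0], [0, -0.0, 0.06, 0.164, -0.0, -0.0, 0.0], [0, -0.0, 0.065, 0.178, -0.0, -0.0, 0.0],
```

>>> {"api": "servo_tool", "payload": {"motion": [[0, 0.032, -0.007, 0.003, 0, -0.8, -2.5], [0, 0.065, -0.015, 0.006, 0, -1.7, -4.9], [0, 0.097, -0.022, 0.009, 0, -2.5, -7.3], [0, 0.13, -0.029, 0.012, 0, -3.4, -9.7], [0, 0.162, -0.037, 0.015, 0, -4.3, -12.1], [0, 0.195, -0.044, 0.018, 0, -5.1, -14.5], [0, 0.227, -0.051, 0.021, 0, -6, -16.9], [0, 0.26, -0.058, 0.023, 0, -6.9, -19.3], [0, 0.292, -0.066, 0.026, 0, -7.8, -21.7], [0, 0.292, -0.066, 0.026, 0, -7.8, -21.7], [0, 0.292, -0.066, 0.026, 0, -7.8, -21.7]]}}

```text
clock: 48.52
position: [0.4786, -0.2797, 0.1997]
ee_rot: [0.807, -0.565, 0.099, -0.142]
ft_force: [-0.2, 0.1, -2.0]
grip_width: 0.204
```

>>> {"api": "servo_tool", "payload": {"motion": [[0, 0, 0.017, 0.047, 0, 0, 0], [0, 0, 0.034, 0.094, 0, 0, 0], [0, 0, 0.047, 0.129, 0, 0, 0], [0, 0, 0.056, 0.154, 0, 0, 0], [0, 0, 0.062, 0.17, 0, 0, 0], [0, 0, 0.065, 0.178, 0, 0, 0], [0, 0, 0.065, 0.178, 0, 0, 0], [1, 0, 0.065, 0.178, 0, 0, 0], [1, 0, 0.065, 0.178, 0, 0, 0], [1, 0, 0.065, 0.178, 0, 0, 0], [1, 0, 0.045, 0.123, 0, 0, 0], [1, 0, 0.025, 0.068, 0, 0, 0], [1, 0, 0, 0, 0, 0, 0], [1, 0, 0, 0, 0, 0, 0], [1, 0, 0, 0, 0, 0, 0], [1, 0, 0, 0, 0, 0, 0]]}}

```text
clock: 50.52
position: [0.4777, -0.2791, 0.1983]
ee_rot: [0.807, -0.565, 0.098, -0.142]
ft_force: [-0.6, -0.5, -0.6]
grip_width: 1.003
```

```bash
python3 - <<'E'
from h import *
o=monitor.get_obs(); T=tool(); print(o["clock"],np.round(T[:3,3],4))
p,d,K,W,X=trays("wrist","w7.png")
for c in comps(seg(p,X,"black"),X,.038,.05,60): print("stack handle",*c[:5])
E
```

```text
50.525 [ 0.4777 -0.2791  0.1983]
black 225 [ 459.7 -141.9] [80.3 18.4] 76.9 [32.7 34.5 36. ]
black 1501 [ 458.5 -285.2] [84.8 18.7] 20.0 [30.7 32.1 33.4]
copper 15167 [ 573.3 -243.8] [157.4 111.6] 19.8 [ 8.3 10.9 32.7]
copper 7059 [448.5 -29.6] [107.9  99.8] 1.5 [20.4 21.7 35.5]
copper 240 [484.2 -83.7] [18.6 44.7] 89.8 [12.2 35.6 37.2]
copper 232 [415.1 -83.7] [40.3 19.6] 1.2 [12.1 35.6 37.3]
white 63 [6.227e+02 6.000e-01] [ 6.  16.8] 12.8 [39.1 40.5 41.3]
white 648 [ 709.  -239.3] [33.7 24.8] 1.7 [24.6 25.9 27.2]
stack handle 1727 [ 450.1 -133.3] [20.5 87.4] 0.1 [42.2 44.1 45.4]
```

```bash
python3 - <<'E'
from h import *
path("",[pose(.4717,-.2803,z,19.8,0) for z in (.16,.1,.05,.0235)])
T2=pose(.4717,-.2803,.2035,19.8,0); t=np.array([.4504,-.120]); N=8
path("",[pose(*(T2[:2,3]+(t-T2[:2,3])*k/N),.2035,19.8+70.2*k/N,0) for k in range(1,N+1)],T2)
E
```

```text
[0, -0.001, 0.019, 0.034, -19.9, 0.1, 0.2], [0, -0.001, 0.039, 0.09, -19.9, 0.1, 0.2], [0, -0.001, 0.056, 0.137, -19.9, 0.1, 0.2], [0, -0.001, 0.065, 0.162, -19.9, 0.1, 0.2], 
[0, -0.02, -0.004, 0.0, 0.0, 0.0, -8.8], [0, -0.04, -0.009, 0.0, 0.0, 0.0, -17.6], [0, -0.059, -0.013, 0.0, 0.0, 0.0, -26.3], [0, -0.079, -0.017, 0.0, 0.0, 0.0, -35.1], [0, -0.099, -0.021, 0.0, 0.0, 0.0, -43.9], [0, -0.119, -0.026, 0.0, 0.0, 0.0, -52.7], [0, -0.138, -0.03, 0.0, 0.0, 0.0, -61.4], [0, -0.158, -0.034, 0.0, 0.0, 0.0, -70.2],
```

>>> {"api": "servo_tool", "payload": {"motion": [[1, -0.001, 0.01, 0.017, -10, 0, 0.1], [1, -0.001, 0.019, 0.034, -19.9, 0, 0.2], [1, -0.001, 0.029, 0.062, -19.9, 0.1, 0.2], [1, -0.001, 0.039, 0.09, -19.9, 0.1, 0.2], [1, -0.001, 0.056, 0.137, -19.9, 0.1, 0.2], [1, -0.001, 0.061, 0.151, -19.9, 0.1, 0.2], [1, -0.001, 0.065, 0.162, -19.9, 0.1, 0.2], [1, -0.001, 0.065, 0.162, -19.9, 0.1, 0.2], [0, -0.001, 0.065, 0.162, -19.9, 0.1, 0.2], [0, -0.001, 0.065, 0.162, -19.9, 0.1, 0.2], [0, -0.001, 0.065, 0.162, -19.9, 0.1, 0.2], [0, -0.001, 0.065, 0.162, -19.9, 0.1, 0.2], [0, -0.001, 0.065, 0.162, -19.9, 0.1, 0.2], [0, -0.001, 0.065, 0.162, -19.9, 0.1, 0.2]], "grip_force": 110}}

```text
clock: 52.32
position: [0.4728, -0.2808, 0.0257]
ee_rot: [0.818, -0.575, 0.001, -0.0]
ft_force: [-1.6, -0.0, 4.9]
grip_width: 0.184
```

>>> {"api": "servo_tool", "payload": {"motion": [[0, 0, 0, -0.01, 0, 0, 0], [0, 0, 0, -0.03, 0, 0, 0], [0, 0, 0, -0.06, 0, 0, 0], [0, 0, 0, -0.09, 0, 0, 0], [0, 0, 0, -0.12, 0, 0, 0], [0, 0, 0, -0.15, 0, 0, 0], [0, 0, 0, -0.17, 0, 0, 0], [0, 0, 0, -0.18, 0, 0, 0], [0, 0, 0, -0.18, 0, 0, 0]]}}

```text
clock: 53.45
position: [0.4725, -0.2807, 0.2062]
ee_rot: [0.818, -0.575, 0.002, -0.001]
ft_force: [-0.1, 0.0, -1.0]
grip_width: 0.185
```

>>> {"api": "servo_tool", "payload": {"motion": [[0, -0.02, -0.004, 0, 0, 0, -8.8], [0, -0.04, -0.009, 0, 0, 0, -17.6], [0, -0.059, -0.013, 0, 0, 0, -26.3], [0, -0.079, -0.017, 0, 0, 0, -35.1], [0, -0.099, -0.021, 0, 0, 0, -43.9], [0, -0.119, -0.026, 0, 0, 0, -52.7], [0, -0.138, -0.03, 0, 0, 0, -61.4], [0, -0.158, -0.034, 0, 0, 0, -70.2], [0, -0.158, -0.034, 0, 0, 0, -70.2], [0, -0.158, -0.034, 0, 0, 0, -70.2], [0, -0.158, -0.034, 0, 0, 0, -70.2]]}}

```text
clock: 54.82
position: [0.4507, -0.1213, 0.2052]
ee_rot: [1.0, -0.002, 0.001, 0.0]
ft_force: [-0.4, 0.2, -1.4]
grip_width: 0.186
```

```bash
python3 - <<'E'
from h import *
o=monitor.get_obs(); T=tool(); print(o["clock"],np.round(T,4)[:3],o["grip_width"])
held()
for n in("scene","side"):
    p,d,K,W=snap(n); X=cloud(d,K,W); print(n)
    for k in("black","copper"):
        for c in comps(seg(p,X,k)&(abs(X[...,1])<.2)&(X[...,0]<.54),X,.018,.055,20): print(k,*c[:5])
E
```

```text
54.825 [[ 1.000e+00 -3.000e-03  1.900e-03  4.507e-01]
 [-3.000e-03 -1.000e+00 -8.000e-04 -1.213e-01]
 [ 1.900e-03  8.000e-04 -1.000e+00  2.052e-01]] 0.18572976614657713
black 6839 fwd [-55.6  28.7] left [-13.4   0.3  13.4]
floor tilt deg fwd(up+) -0.9 side -0.0 z at +95 -37.9 (level: -19.5)
copper 53839 fwd [ 30.5 119.4] left [-54.8  -0.1  54.9]
scene
black 142 [ 451.9 -134.5] [80.7 23. ] 88.4 [33.9 43.5 46.4]
copper 1352 [451.3 -11.4] [111.2 156.1] 0.1 [19.7 23.2 41.6]
side
black 155 [ 450.1 -138.3] [89.5 19.9] 89.5 [32.  43.2 46. ]
black 113 [ 343.9 -192.3] [37.5 48. ] 55.9 [19.  21.4 24.9]
copper 1029 [449.6 -15.1] [164.5 110.2] 89.5 [18.8 23.9 44. ]
```

>>> {"api": "servo_tool", "payload": {"motion": [[0, 0, -0.002, 0.04, 0, 0, 0], [0, 0, -0.002, 0.08, 0, 0, 0], [0, 0, -0.002, 0.115, 0, 0, 0], [0, 0, -0.002, 0.135, 0, 0, 0], [0, 0, -0.002, 0.145, 0, 0, 0], [0, 0, -0.002, 0.15, 0, 0, 0], [0, 0, -0.002, 0.153, 0, 0, 0], [0, 0, -0.002, 0.153, 0, 0, 0]]}}

```text
clock: 55.98
position: [0.4515, -0.1185, 0.0528]
ee_rot: [1.0, -0.0, 0.001, 0.0]
ft_force: [0.0, 0.2, -1.3]
grip_width: 0.182
```

```bash
python3 - <<'E'
from h import *
o=monitor.get_obs(); print(np.round(tool()[:3,3],4),np.round(o["ft_force"],1),np.round(o["torque"],2)); held()
E
```

```text
[ 0.4515 -0.1185  0.0528] [ 0.   0.2 -1.3] [-0.07  0.05  0.03]
black 6653 fwd [-55.   28.8] left [-13.3  -0.2  13.4]
floor tilt deg fwd(up+) -0.9 side -0.1 z at +95 -37.8 (level: -19.5)
copper 52511 fwd [ 30.3 119.5] left [-55.    1.2  54.9]
```

>>> {"api": "servo_tool", "payload": {"motion": [[0, -0.001, 0.001, 0.001, 0, 0, 0], [0, -0.001, 0.001, 0.002, 0, 0, 0], [0, -0.001, 0.001, 0.002, 0, 0, 0], [1, -0.001, 0.001, 0.002, 0, 0, 0], [1, -0.001, 0.001, 0.002, 0, 0, 0], [1, -0.001, 0.001, 0.002, 0, 0, 0], [1, -0.001, 0.001, 0.002, 0, 0, 0], [1, 0, 0, -0.04, 0, 0, 0], [1, 0, 0, -0.1, 0, 0, 0], [1, 0, 0, -0.15, 0, 0, 0], [1, 0, 0, -0.15, 0, 0, 0], [1, 0, 0, -0.15, 0, 0, 0]]}}

```text
clock: 57.52
position: [0.4506, -0.1183, 0.202]
ee_rot: [1.0, -0.0, 0.001, 0.0]
ft_force: [-0.1, 0.6, -0.5]
grip_width: 0.999
```

```bash
cat >> h.py <<'E'
def stack(n="wrist"):
    p,d,K,W=snap(n); X=cloud(d,K,W)
    m=seg(p,X,"copper")&(abs(X[...,0]-.4507)<.037)&(X[...,1]>-.065)&(X[...,1]<.015); F=X[m]; c=np.linalg.lstsq(np.c_[F[:,:2],np.ones(len(F))],F[:,2],rcond=None)[0]
    print(n,"floor z",np.round(np.percentile(F[:,2],[5,50,95])*1000,1),"slopes deg",np.round(np.degrees(c[:2]),2))
    for k in("black","copper"):
        for c in comps(seg(p,X,k)&(abs(X[...,1])<.2)&(X[...,0]<.54),X,.026,.062,40): print(k,*c[:5])
    return p,d,K,W,X
E
python3 - <<'E'
from h import *
print(np.round(tool()[:3,3],4)); stack("wrist"); stack("scene"); stack("side")
E
```

```text
[ 0.4506 -0.1183  0.202 ]
wrist floor z [28.9 30.1 31.4] slopes deg [-0.02  0.08]
black 1728 [ 450.1 -132.3] [20.8 87.1] 0.5 [50.8 52.7 54. ]
copper 18862 [450.5 -28.5] [128.5 111.9] 89.8 [29.1 30.8 53.6]
scene floor z [28.2 30.4 32.6] slopes deg [-0.22  0.09]
black 140 [ 453.6 -133.4] [76.6 19.2] 89.4 [34.9 52.3 55.2]
copper 1566 [451.3 -20.6] [179.4 111.4] 89.4 [28.7 32.9 53.1]
side floor z [26.4 29.6 32.9] slopes deg [ 0.42 -0.02]
black 162 [ 449. -138.] [87.6 18.3] 89.9 [33.3 52.  55.3]
copper 1135 [448.7 -15.7] [110.1 162.3] 0.1 [27.5 32.9 52.3]
```

The stack is nested three high: floor 30 mm, level in all views. Now the lid. Its bar lies along world x, so it needs a 90° turn.

```bash
python3 - <<'E'
from h import *
p,d,K,W=snap("scene"); X=cloud(d,K,W)
for t in("files","brush","shell"): print(t,find("scene",t,W,2))
N=10; T=tool()
path("",[pose(.4506+.102*k/N,-.118+.546*k/N,.202+.05*k/N,90+90*k/N,0) for k in range(1,N+1)],T)
E
```

```text
files [(0.93, [0.727, 0.362, 0.067])]
brush [(0.97, [0.314, 0.298, 0.019])]
shell [(0.64, [0.78, 0.241, 0.028]), (0.16, [0.657, 0.059, 0.109])]
[0, 0.01, -0.055, -0.005, 0.0, -0.1, -9.0], [0, 0.02, -0.11, -0.01, 0.1, -0.1, -18.0], [0, 0.031, -0.164, -0.015, 0.1, -0.1, -27.0], [0, 0.041, -0.219, -0.02, 0.1, -0.0, -36.0], [0, 0.051, -0.273, -0.025, 0.1, -0.0, -45.0], [0, 0.061, -0.328, -0.03, 0.1, -0.0, -54.0], [0, 0.071, -0.383, -0.035, 0.1, -0.0, -63.0], [0, 0.082, -0.437, -0.04, 0.1, -0.0, -72.0], [0, 0.092, -0.492, -0.045, 0.1, -0.0, -81.0], [0, 0.102, -0.546, -0.05, 0.1, -0.0, -90.0],
```

>>> {"api": "servo_tool", "payload": {"motion": [[1, 0.01, -0.055, -0.005, 0, 0, -9], [1, 0.02, -0.11, -0.01, 0, 0, -18], [1, 0.031, -0.164, -0.015, 0, 0, -27], [1, 0.041, -0.219, -0.02, 0, 0, -36], [1, 0.051, -0.273, -0.025, 0, 0, -45], [1, 0.061, -0.328, -0.03, 0, 0, -54], [1, 0.071, -0.383, -0.035, 0, 0, -63], [1, 0.082, -0.437, -0.04, 0, 0, -72], [1, 0.092, -0.492, -0.045, 0, 0, -81], [1, 0.102, -0.546, -0.05, 0, 0, -90], [1, 0.102, -0.546, -0.05, 0, 0, -90], [1, 0.102, -0.546, -0.05, 0, 0, -90], [1, 0.102, -0.546, -0.05, 0, 0, -90], [1, 0.102, -0.546, -0.05, 0, 0, -90]]}}

```text
clock: 59.62
position: [0.5532, 0.4266, 0.2529]
ee_rot: [0.708, 0.706, 0.001, 0.001]
ft_force: [-0.3, -0.3, 0.3]
grip_width: 1.001
```

```bash
python3 - <<'E'
from h import *
o=monitor.get_obs(); T=tool(); print(o["clock"],np.round(T,3)[:3],np.round(o["joint_pos"],2))
p,d,K,W=snap("wrist","w8.png"); X=cloud(d,K,W)
for c in comps(seg(p,X,"black")&(abs(X[...,0]-.55)<.12)&(abs(X[...,1]-.43)<.12),X,.03,.06,60): print("bar",*c[:5])
for c in comps(~seg(p,X,"black")&(abs(X[...,0]-.56)<.14)&(abs(X[...,1]-.43)<.13),X,.0065,.02,200): print("plate",*c[:5])
E
```

```text
59.625 [[ 0.002  1.     0.003  0.553]
 [ 1.    -0.002 -0.     0.427]
 [-0.     0.003 -1.     0.253]] [-0.86  0.49  0.21  1.21 -0.1   1.45  0.91]
bar 878 [551.6 432.5] [15.5 73.6] 89.8 [42.9 45.6 47. ]
plate 18906 [552.4 432.1] [155.3 195.2] 88.8 [ 9.8 11.1 12.4]
plate 207 [698.1 364.7] [ 2.4 59.1] 2.5 [ 7.3 13.5 19.2]
```

View pics/w8.png

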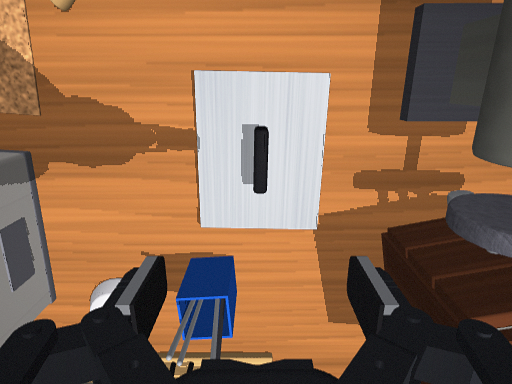

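The lid is at (0.552, 0.432), its long axis about 1° off world x. Before picking it up I'll look straight down into the tank, to centre it and count the bosses.

```bash
python3 - <<'E'
from h import *
N=9; T=tool()
path("",[pose(.553+.112*k/N,.4266-.446*k/N,.253+.06*k/N,180-93*k/N,20*k/N) for k in range(1,N+1)],T)
E
```

```text
[0, -0.05, 0.012, -0.007, 2.4, 0.2, 10.2], [0, -0.099, 0.025, -0.013, 4.6, 0.8, 20.6], [0, -0.149, 0.037, -0.02, 6.7, 1.8, 30.9], [0, -0.198, 0.05, -0.027, 8.7, 3.2, 41.2], [0, -0.248, 0.063, -0.033, 10.5, 4.9, 51.4], [0, -0.297, 0.075, -0.04, 12.2, 7.1, 61.6], [0, -0.347, 0.088, -0.046, 13.6, 9.7, 71.8], [0, -0.396, 0.1, -0.053, 14.7, 12.7, 81.9], [0, -0.446, 0.113, -0.06, 15.5, 16.1, 91.9],
```

>>> {"api": "servo_tool", "payload": {"motion": [[1, -0.05, 0.012, -0.007, 2.4, 0.2, 10.2], [1, -0.099, 0.025, -0.013, 4.6, 0.8, 20.6], [1, -0.149, 0.037, -0.02, 6.7, 1.8, 30.9], [1, -0.198, 0.05, -0.027, 8.7, 3.2, 41.2], [1, -0.248, 0.063, -0.033, 10.5, 4.9, 51.4], [1, -0.297, 0.075, -0.04, 12.2, 7.1, 61.6], [1, -0.347, 0.088, -0.046, 13.6, 9.7, 71.8], [1, -0.396, 0.1, -0.053, 14.7, 12.7, 81.9], [1, -0.446, 0.113, -0.06, 15.5, 16.1, 91.9], [1, -0.446, 0.113, -0.06, 15.5, 16.1, 91.9], [1, -0.446, 0.113, -0.06, 15.5, 16.1, 91.9], [1, -0.446, 0.113, -0.06, 15.5, 16.1, 91.9]]}}

```text
clock: 61.18
position: [0.6656, -0.0166, 0.3128]
ee_rot: [0.985, -0.024, 0.004, -0.174]
ft_force: [-0.4, 0.2, -0.4]
grip_width: 1.0
```

```bash
python3 - <<'E'
from h import *
o=monitor.get_obs(); T=tool(); print(o["clock"],np.round(T,3)[:3],np.round(o["joint_pos"],2))
p,d,K,W=snap("wrist","w9.png"); X=cloud(d,K,W); np.savez("pics/w9.npz",p=p,X=X)
near=(abs(X[...,0]-.665)<.13)&(abs(X[...,1]-.01)<.14)
for c in comps(near,X,.112,.13,300): print("rim",*c[:5])
ins=near&(X[...,2]<.10)
n,l,st,ce=cv2.connectedComponentsWithStats(ins.astype(np.uint8)); i=1+np.argmax(st[1:,4])
# hole at rim height: boundary points of rim mask inside
rim=(near&(X[...,2]>.114)&(X[...,2]<.126))
q=X[rim]; th=np.radians(-3.4); ex=np.array([np.cos(th),np.sin(th)]); ey=np.array([-np.sin(th),np.cos(th)])
c0=np.array([.665,.010]); u=(q[:,:2]-c0)@ex; v=(q[:,:2]-c0)@ey
a=abs(v)<.06; print("x inner edges",np.percentile(u[a&(u<0)],[99,99.9]),np.percentile(u[a&(u>0)],[.1,1]))
a=abs(u)<.05; print("y inner edges",np.percentile(v[a&(v<0)],[99,99.9]),np.percentile(v[a&(v>0)],[.1,1]))
g=seg(p,X,"green"); print("green",np.median(X[g&(X[...,2]>.1)],axis=0),g.sum())
print(find("wrist","boss1_c",W,8)); print(find("wrist","start_top",W,2))
E
```

```text
61.175 [[ 0.999 -0.045  0.016  0.666]
 [-0.048 -0.939  0.342 -0.017]
 [-0.    -0.342 -0.94   0.313]] [-0.26  0.46  0.59  1.24 -0.59  1.6   0.25]
rim 22078 [650.6  12.7] [250.1 220.7] 86.6 [118.1 120.3 122.3]
x inner edges [-0.06811104 -0.06783075] [0.06859466 0.06874197]
y inner edges [-0.08653997 -0.08627934] [0.0900018  0.09020216]
green [0.5732754  0.08201504 0.14147324] 516
[(0.56, [0.719, 0.021, 0.083])]
[(0.71, [0.569, 0.088, 0.142])]
```

View pics/w9.png

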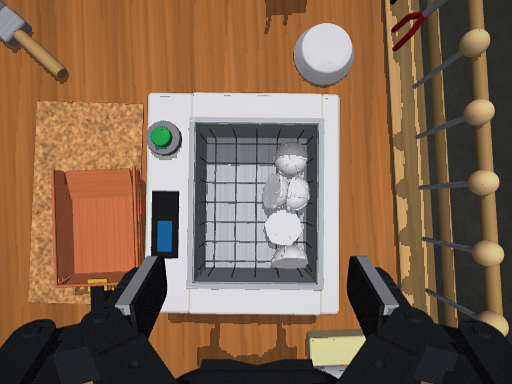

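All five bosses lie in the tank, at (290,160), (272,190), (297,195), (283,228) and (290,255). The tank centre is (0.6655, 0.0118), yaw -3.4°. Back to the lid.

```bash
python3 - <<'E'
from h import *
f=np.load("pics/w9.npz"); X=f["X"]
m=(abs(X[...,0]-.675)<.055)&(abs(X[...,1]-.012)<.08); print("max z in tank",np.nanpercentile(X[m][:,2],[99,99.9,100]))
N=9; T=tool()
path("",[pose(T[0,3]+(.552-T[0,3])*k/N,T[1,3]+(.4323-T[1,3])*k/N,.313-.063*k/N,86.9+91.9*k/N,20-20*k/N) for k in range(1,N+1)],T)
E
```

```text
max z in tank [0.39967706 0.40074184 0.4015717 ]
[0, -0.015, -0.044, 0.023, -2.2, -3.2, -9.4], [0, -0.03, -0.088, 0.047, -4.4, -6.1, -19.2], [0, -0.045, -0.132, 0.07, -6.5, -8.7, -29.1], [0, -0.06, -0.176, 0.094, -8.5, -10.9, -39.1], [0, -0.075, -0.22, 0.117, -10.4, -12.7, -49.2], [0, -0.09, -0.263, 0.14, -12.0, -14.1, -59.5], [0, -0.105, -0.307, 0.164, -13.5, -15.1, -69.8], [0, -0.12, -0.351, 0.187, -14.7, -15.7, -80.1], [0, -0.135, -0.395, 0.211, -15.5, -16.0, -90.6],
```

>>> {"api": "servo_tool", "payload": {"motion": [[1, -0.015, -0.044, 0.023, -2.2, -3.2, -9.4], [1, -0.03, -0.088, 0.047, -4.4, -6.1, -19.2], [1, -0.045, -0.132, 0.07, -6.5, -8.7, -29.1], [1, -0.06, -0.176, 0.094, -8.5, -10.9, -39.1], [1, -0.075, -0.22, 0.117, -10.4, -12.7, -49.2], [1, -0.09, -0.263, 0.14, -12, -14.1, -59.5], [1, -0.105, -0.307, 0.164, -13.5, -15.1, -69.8], [1, -0.12, -0.351, 0.187, -14.7, -15.7, -80.1], [1, -0.135, -0.395, 0.211, -15.5, -16, -90.6], [1, -0.135, -0.395, 0.211, -15.5, -16, -90.6], [1, -0.135, -0.395, 0.211, -15.5, -16, -90.6], [1, -0.135, -0.395, 0.211, -15.5, -16, -90.6]]}}

```text
clock: 62.82
position: [0.5545, 0.4297, 0.2499]
ee_rot: [0.716, 0.698, -0.0, 0.0]
ft_force: [-0.3, -0.2, 0.4]
grip_width: 1.002
```

```bash
python3 - <<'E'
from h import *
f=np.load("pics/w9.npz"); X=f["X"]
z=X[...,2][(abs(X[...,0]-.675)<.055)&(abs(X[...,1]-.012)<.08)]; print("max z in tank",np.nanpercentile(z[z<.2],[99,99.9,100]))
T=tool(); print(np.round(T,3)[:3])
p,d,K,W=snap("wrist"); X=cloud(d,K,W)
for c in comps(seg(p,X,"black")&(abs(X[...,0]-.55)<.12)&(abs(X[...,1]-.43)<.12),X,.03,.06,60): print("bar",*c[:5])
for c in comps(~seg(p,X,"black")&(abs(X[...,0]-.56)<.14)&(abs(X[...,1]-.43)<.13),X,.0065,.02,400): print("plate",*c[:5])
path("",[pose(.552,.4323,z,178.8,0) for z in (.1,.019)])
E
```

```text
max z in tank [0.085591   0.11190184 0.11878111]
[[ 0.026  1.     0.     0.554]
 [ 1.    -0.026 -0.001  0.43 ]
 [-0.001  0.    -1.     0.25 ]]
bar 903 [552.1 431.8] [15.  74.7] 88.9 [42.8 45.6 47. ]
plate 19206 [552.3 432. ] [155.3 195. ] 88.8 [ 9.8 11.  12.3]
[0, 0.003, -0.003, 0.15, 0.0, 0.0, -0.3], [0, 0.003, -0.003, 0.231, 0.0, 0.0, -0.3],
```

>>> {"api": "servo_tool", "payload": {"motion": [[1, 0.003, -0.003, 0.05, 0, 0, -0.3], [1, 0.003, -0.003, 0.1, 0, 0, -0.3], [1, 0.003, -0.003, 0.15, 0, 0, -0.3], [1, 0.003, -0.003, 0.19, 0, 0, -0.3], [1, 0.003, -0.003, 0.215, 0, 0, -0.3], [1, 0.003, -0.003, 0.23, 0, 0, -0.3], [1, 0.003, -0.003, 0.23, 0, 0, -0.3], [0, 0.003, -0.003, 0.23, 0, 0, -0.3], [0, 0.003, -0.003, 0.23, 0, 0, -0.3], [0, 0.003, -0.003, 0.23, 0, 0, -0.3], [0, 0.003, -0.003, 0.23, 0, 0, -0.3], [0, 0.003, -0.003, 0.23, 0, 0, -0.3], [0, 0.003, -0.003, 0.23, 0, 0, -0.3]], "grip_force": 90}}

```text
clock: 64.5
position: [0.5507, 0.4343, 0.0202]
ee_rot: [0.713, 0.701, 0.0, -0.0]
ft_force: [-1.5, -1.8, 4.9]
grip_width: 0.168
```

>>> {"api": "servo_tool", "payload": {"motion": [[0, 0, 0, -0.01, 0, 0, 0], [0, 0, 0, -0.03, 0, 0, 0], [0, 0, 0, -0.06, 0, 0, 0], [0, 0, 0, -0.09, 0, 0, 0], [0, 0, 0, -0.12, 0, 0, 0], [0, 0, 0, -0.15, 0, 0, 0], [0, 0, 0, -0.18, 0, 0, 0], [0, 0, 0, -0.2, 0, 0, 0], [0, 0, 0, -0.21, 0, 0, 0], [0, 0, 0, -0.21, 0, 0, 0], [0, 0, 0, -0.21, 0, 0, 0]]}}

```text
clock: 65.88
position: [0.5501, 0.434, 0.2281]
ee_rot: [0.713, 0.701, -0.001, -0.0]
ft_force: [-0.1, -0.7, -2.6]
grip_width: 0.169
```

```bash
python3 - <<'E'
from h import *
o=monitor.get_obs(); T=tool(); print(o["clock"],np.round(T,3)[:3],o["grip_width"],np.round(o["ft_force"],1))
p,d,K,W=snap("wrist"); X=cloud(d,K,W)
Z=X[...,2]; m=~seg(p,X,"black")&(abs(X[...,0]-.553)<.12)&(abs(X[...,1]-.43)<.12)
for c in comps(m,X,.18,.24,400):
    print("plate",*c[:5]); F=c[5]; s=np.linalg.lstsq(np.c_[F[:,:2],np.ones(len(F))],F[:,2],rcond=None)[0]; print("slopes deg",np.degrees(s[:2]))
N=10
path("",[pose(T[0,3]+(.6655-T[0,3])*k/N,T[1,3]+(.0118-T[1,3])*k/N,.225,178.4-91.8*k/N,0) for k in range(1,N+1)],T)
E
```

```text
65.875 [[ 0.017  1.    -0.002  0.55 ]
 [ 1.    -0.017 -0.002  0.434]
 [-0.002 -0.002 -1.     0.228]] 0.16855148894795804 [-0.1 -0.7 -2.6]
plate 67930 [523.3 435.2] [155.9 136.9] 88.9 [218.1 219.1 220.1]
slopes deg [-0.08143955 -0.04257746]
plate 704 [615.4 433.5] [29.1 28.8] 0.4 [218.  218.8 219.6]
slopes deg [-0.49724759 -0.22367066]
[0, -0.042, 0.012, 0.003, -0.1, 0.1, 9.8], [0, -0.084, 0.025, 0.003, -0.1, 0.1, 19.0], [0, -0.126, 0.037, 0.003, -0.1, 0.1, 28.1], [0, -0.168, 0.049, 0.003, -0.1, 0.1, 37.3], [0, -0.21, 0.061, 0.003, -0.1, 0.1, 46.5], [0, -0.252, 0.074, 0.003, -0.1, 0.2, 55.7], [0, -0.294, 0.086, 0.003, -0.1, 0.2, 64.9], [0, -0.336, 0.098, 0.003, -0.0, 0.2, 74.0], [0, -0.378, 0.11, 0.004, -0.0, 0.2, 83.2], [0, -0.42, 0.123, 0.004, -0.0, 0.2, 92.4],
```

>>> {"api": "servo_tool", "payload": {"motion": [[0, -0.042, 0.012, 0.003, 0, 0.1, 9.8], [0, -0.084, 0.025, 0.003, 0, 0.1, 19], [0, -0.126, 0.037, 0.003, 0, 0.1, 28.1], [0, -0.168, 0.049, 0.003, 0, 0.1, 37.3], [0, -0.21, 0.061, 0.003, 0, 0.1, 46.5], [0, -0.252, 0.074, 0.003, 0, 0.2, 55.7], [0, -0.294, 0.086, 0.003, 0, 0.2, 64.9], [0, -0.336, 0.098, 0.003, 0, 0.2, 74], [0, -0.378, 0.11, 0.004, 0, 0.2, 83.2], [0, -0.419, 0.122, 0.004, 0, 0.2, 92.4], [0, -0.419, 0.122, 0.004, 0, 0.2, 92.4], [0, -0.419, 0.122, 0.004, 0, 0.2, 92.4], [0, -0.419, 0.122, 0.004, 0, 0.2, 92.4]]}}

```text
clock: 67.55
position: [0.665, 0.0149, 0.2252]
ee_rot: [1.0, -0.028, 0.0, -0.001]
ft_force: [0.1, 0.7, -2.6]
grip_width: 0.169
```

```bash
python3 - <<'E'
from h import *
o=monitor.get_obs(); T=tool(); print(o["clock"],np.round(T,4)[:3])
p,d,K,W=snap("wrist","w10.png"); X=cloud(d,K,W)
m=~seg(p,X,"black")&(abs(X[...,0]-.665)<.12)&(abs(X[...,1]-.012)<.13)
for c in comps(m,X,.18,.24,400):
    print("plate",*c[:5]); F=c[5]; s=np.linalg.lstsq(np.c_[F[:,:2],np.ones(len(F))],F[:,2],rcond=None)[0]; print("slopes deg",np.degrees(s[:2]))
    th=np.radians(-3.4); u=(F[:,0]-.6655)*np.cos(th)+(F[:,1]-.0118)*np.sin(th); v=-(F[:,0]-.6655)*np.sin(th)+(F[:,1]-.0118)*np.cos(th)
    print("u",np.percentile(u,[.2,99.8])*1e3,"v",np.percentile(v,[.2,99.8])*1e3)
p,d,K,W=snap("side"); X=cloud(d,K,W)
for c in comps(~seg(p,X,"black")&(abs(X[...,0]-.665)<.12)&(abs(X[...,1]-.012)<.13),X,.2,.235,100): print("side plate",*c[:5])
path("",[pose(.665,.0133,z,86.6,0) for z in (.17,.15,.137)])
E
```

```text
67.55 [[ 9.984e-01 -5.660e-02  1.000e-03  6.650e-01]
 [-5.660e-02 -9.984e-01  2.500e-03  1.490e-02]
 [ 9.000e-04 -2.600e-03 -1.000e+00  2.252e-01]]
plate 68044 [666.3  42.5] [136.8 155.5] 86.7 [215.1 216.2 217.2]
slopes deg [0.02550373 0.06884199]
u [-77.89895336  75.92132965] v [-31.72174747  98.81626221]
plate 693 [661.  -49.6] [29.8 28.9] 88.3 [214.9 215.8 216.6]
slopes deg [0.13306424 0.45252201]
u [-14.99210622  13.77863275] v [-75.9204983  -47.53554281]
side plate 1621 [662.8   8.9] [201.6 155.3] 86.7 [212.6 215.2 217.9]
[0, -0.0, 0.001, 0.055, -0.1, -0.1, 0.1], [0, -0.0, 0.001, 0.075, -0.1, -0.1, 0.1], [0, -0.0, 0.001, 0.088, -0.1, -0.1, 0.1],
```

>>> {"api": "servo_tool", "payload": {"motion": [[0, 0.001, 0.001, 0.03, 0, 0, 0], [0, 0.001, 0.001, 0.055, 0, 0, 0], [0, 0.001, 0.001, 0.072, 0, 0, 0], [0, 0.001, 0.001, 0.08, 0, 0, 0], [0, 0.001, 0.001, 0.083, 0, 0, 0], [0, 0.001, 0.001, 0.086, 0, 0, 0], [0, 0.001, 0.001, 0.089, 0, 0, 0], [0, 0.001, 0.001, 0.089, 0, 0, 0], [0, 0.001, 0.001, 0.089, 0, 0, 0]]}}

```text
clock: 68.78
position: [0.6663, 0.0123, 0.1368]
ee_rot: [1.0, -0.03, 0.001, -0.001]
ft_force: [-0.4, 0.2, -2.3]
grip_width: 0.169
```

```bash
python3 - <<'E'
from h import *
o=monitor.get_obs(); T=tool(); print(o["clock"],np.round(T[:3,3],4),np.round(o["ft_force"],1),np.round(o["torque"],2))
p,d,K,W=snap("wrist"); X=cloud(d,K,W)
m=~seg(p,X,"black")&(abs(X[...,0]-.665)<.12)&(X[...,1]<.115)&(X[...,1]>-.1)
for c in comps(m,X,.1215,.15,2000): print("plate",*c[:5])
E
```

```text
68.775 [0.6663 0.0123 0.1368] [-0.4  0.2 -2.3] [-0.01  0.01 -0.01]
plate 68032 [667.7  40.3] [137.9 161. ] 86.5 [126.7 127.7 128.8]
plate 4678 [569.4  87. ] [37.4 34.3] 76.3 [131.  132.8 141.8]
```

>>> {"api": "servo_tool", "payload": {"motion": [[0, 0, 0, 0.002, 0, 0, 0], [0, 0, 0, 0.004, 0, 0, 0], [0, 0, 0, 0.005, 0, 0, 0], [0, 0, 0, 0.005, 0, 0, 0], [1, 0, 0, 0.004, 0, 0, 0], [1, 0, 0, 0.004, 0, 0, 0], [1, 0, 0, 0.004, 0, 0, 0], [1, 0, 0, 0.004, 0, 0, 0], [1, 0, 0, -0.03, 0, 0, 0], [1, 0, 0, -0.08, 0, 0, 0], [1, 0, 0, -0.12, 0, 0, 0], [1, 0, 0, -0.12, 0, 0, 0], [1, 0, 0, -0.12, 0, 0, 0]]}}

```text
clock: 70.45
position: [0.6658, 0.0121, 0.2559]
ee_rot: [1.0, -0.03, 0.0, -0.001]
ft_force: [-0.7, 0.6, 0.0]
grip_width: 0.997
```

```bash
python3 - <<'E'
from h import *
o=monitor.get_obs(); T=tool(); print(o["clock"],np.round(T,4)[:3],np.round(o["ft_force"],1))
p,d,K,W=snap("wrist","w11.png"); X=cloud(d,K,W)
F=X[(abs(X[...,0]-.665)<.06)&(abs(X[...,1]-.03)<.06)&(X[...,2]>.115)&(X[...,2]<.14)]; s=np.linalg.lstsq(np.c_[F[:,:2],np.ones(len(F))],F[:,2],rcond=None)[0]; print("plate z",np.percentile(F[:,2],[5,50,95]),"slopes",np.degrees(s[:2]))
for c in comps(seg(p,X,"black")&(abs(X[...,0]-.665)<.08)&(abs(X[...,1]-.012)<.08),X,.14,.175,60): print("bar",*c[:5])
g=seg(p,X,"green")&(X[...,2]>.1); print("green",g.sum(),np.percentile(X[g],[2,50,98],axis=0).round(4).tolist())
hsv=cv2.cvtColor(p,cv2.COLOR_BGR2HSV)
top=X[(abs(X[...,0]-.57)<.03)&(abs(X[...,1]-.086)<.03)&(X[...,2]>.1375)&(X[...,2]<.16)]; print("top",len(top),np.percentile(top,[2,50,98],axis=0).round(4).tolist())
print(find("wrist","start_top",W,2))
E
```

```text
70.45 [[ 9.982e-01 -5.930e-02  1.000e-03  6.658e-01]
 [-5.930e-02 -9.982e-01  1.900e-03  1.210e-02]
 [ 9.000e-04 -2.000e-03 -1.000e+00  2.559e-01]] [-0.7  0.6  0. ]
plate z [0.12195682 0.12308286 0.12423202] slopes [-0.02167382  0.08503654]
bar 1708 [666.  12.] [73.5 15.8] 86.5 [154.4 157.7 159. ]
green 931 [[0.5593, 0.006, 0.1338], [0.5733, 0.0839, 0.1413], [0.7267, 0.0964, 0.3364]]
top 613 [[0.5591, 0.0779, 0.1383], [0.569, 0.0876, 0.1409], [0.5778, 0.0969, 0.1425]]
[(0.97, [0.567, 0.089, 0.141])]
```

View pics/w11.png

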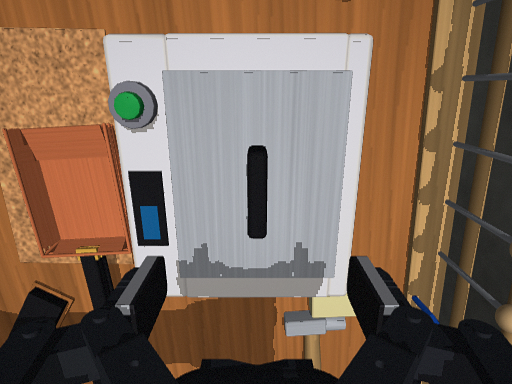

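Lid seated: plate at 123 mm, bar at (0.666, 0.012), slopes under 0.1°. The button top is at (0.5685, 0.0875, 0.141).

```bash
python3 - <<'E'
from h import *
path("",[pose(.5685,.0875,z,86.6,0) for z in (.256,.18)])
E
```

```text
[0, -0.101, -0.069, -0.001, -0.1, 0.0, -0.0], [0, -0.101, -0.069, 0.075, -0.1, 0.0, -0.0],
```

>>> {"api": "servo_tool", "payload": {"motion": [[0, -0.035, -0.023, 0, 0, 0, 0], [0, -0.07, -0.046, 0, 0, 0, 0], [0, -0.101, -0.069, 0, 0, 0, 0], [0, -0.101, -0.069, 0.04, 0, 0, 0], [0, -0.101, -0.069, 0.075, 0, 0, 0], [0, -0.101, -0.069, 0.095, 0, 0, 0], [0, -0.101, -0.069, 0.1, 0, 0, 0], [0, -0.101, -0.069, 0.1, 0, 0, 0], [0, -0.101, -0.069, 0.1, 0, 0, 0]], "grip_force": 30}}

```text
clock: 71.68
position: [0.57, 0.0871, 0.1574]
ee_rot: [1.0, -0.03, 0.001, -0.001]
ft_force: [-0.0, -0.4, -0.3]
grip_width: -0.001
```

```bash
python3 - <<'E'
from h import *
o=monitor.get_obs(); T=tool(); print(o["clock"],np.round(T[:3,3],4),np.round(o["ft_force"],1),o["grip_width"])
E
```

```text
71.675 [0.57   0.0871 0.1574] [-0.  -0.4 -0.3] -0.0009026019800666102
```

Press in small steps, hold, read, then rise in a later call.

>>> {"api": "servo_tool", "payload": {"motion": [[0, -0.001, 0, 0.01, 0, 0, 0], [0, -0.001, 0, 0.016, 0, 0, 0], [0, -0.001, 0, 0.019, 0, 0, 0], [0, -0.001, 0, 0.0215, 0, 0, 0], [0, -0.001, 0, 0.0225, 0, 0, 0], [0, -0.001, 0, 0.0225, 0, 0, 0], [0, -0.001, 0, 0.0225, 0, 0, 0]]}}

```text
clock: 72.55
position: [0.5686, 0.0872, 0.1359]
ee_rot: [1.0, -0.03, 0.001, -0.002]
ft_force: [-10.7, -0.1, 20.8]
grip_width: 0.002
```

>>> {"api": "servo_tool", "payload": {"motion": [[0, 0, 0, 0.0005, 0, 0, 0], [0, 0, 0, 0.0007, 0, 0, 0], [0, 0, 0, 0.0007, 0, 0, 0]]}}

```text
clock: 72.92
position: [0.5686, 0.0873, 0.1358]
ee_rot: [1.0, -0.03, 0.001, -0.002]
ft_force: [-13.4, -1.8, 26.9]
grip_width: 0.002
```

>>> {"api": "servo_tool", "payload": {"motion": [[0, 0, 0, -0.005, 0, 0, 0], [0, 0, 0, -0.03, 0, 0, 0], [0, 0, 0, -0.08, 0, 0, 0], [0, 0, 0, -0.13, 0, 0, 0], [0, 0, 0, -0.15, 0, 0, 0], [0, 0, 0, -0.15, 0, 0, 0], [0, 0, 0, -0.15, 0, 0, 0]]}}

```text
clock: 73.8
position: [0.5678, 0.0869, 0.282]
ee_rot: [1.0, -0.03, 0.0, -0.001]
ft_force: [0.5, -0.2, -0.0]
grip_width: -0.001
```

```bash
python3 - <<'E'
from h import *
o=monitor.get_obs(); T=tool(); print(o["clock"],np.round(T[:3,3],4),np.round(o["ft_force"],1))
stack("scene"); p,d,K,W,X=stack("side"); cv2.imwrite("pics/sd.png",p)
p,d,K,W=snap("wrist"); X=cloud(d,K,W)
F=X[(abs(X[...,0]-.665)<.06)&(abs(X[...,1]-.05)<.05)&(X[...,2]>.115)&(X[...,2]<.14)]; print("plate z",np.percentile(F[:,2],[5,50,95]))
for c in comps(seg(p,X,"black")&(abs(X[...,0]-.665)<.08)&(abs(X[...,1]-.012)<.08),X,.14,.175,60): print("bar",*c[:5])
top=X[(abs(X[...,0]-.57)<.03)&(abs(X[...,1]-.086)<.03)&(X[...,2]>.1375)&(X[...,2]<.16)]; print("button top",len(top),np.percentile(top,[2,50,98],axis=0).round(4).tolist())
q=snap("scene")[0]; cv2.imwrite("pics/fin.png",np.hstack([cv2.resize(q[60:384,100:430],(400,393)),cv2.resize(snap("side")[0][100:330,140:374],(400,393))]))
E
```

```text
73.8 [0.5678 0.0869 0.282 ] [ 0.5 -0.2 -0. ]
scene floor z [28.2 30.4 32.4] slopes deg [ 0.04 -0.14]
black 157 [ 452.8 -133.6] [19. 80.] 0.0 [34.3 51.9 54.9]
copper 1569 [451.1 -21.7] [179.6 111.9] 89.3 [28.8 32.6 53.2]
side floor z [26.4 29.5 32.8] slopes deg [ 0.51 -0.37]
black 163 [ 448.8 -137.8] [90.4 18.4] 89.9 [33.4 51.8 55.1]
copper 1132 [449.1 -15.9] [162.2 109.9] 89.8 [27.3 32.8 52.3]
plate z [0.12179573 0.12294118 0.12425678]
bar 1522 [665.2  12.2] [74.2 15.5] 86.6 [143.  157.  158.6]
button top 400 [[0.5585, 0.0789, 0.1382], [0.5679, 0.0884, 0.1408], [0.5773, 0.0974, 0.1423]]
```

View pics/fin.png

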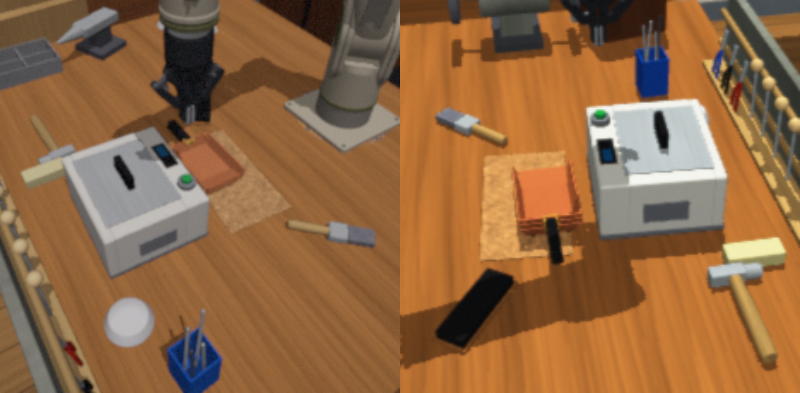

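The view shows the stack, lid and bystanders in order. One doubt remains: whether the press bottomed on the button or on its grey collar. I'll check the collar's height.

```bash
python3 - <<'E'
from h import *
p,d,K,W=snap("wrist"); X=cloud(d,K,W)
r=np.hypot(X[...,0]-.5680,X[...,1]-.0880); Z=X[...,2]
for a,b in((0,6),(6,9),(11.5,13),(13,16),(16,18),(22,26)):
    m=(r>a/1e3)&(r<b/1e3)&(Z<.2); print(a,b,m.sum(),np.nanpercentile(Z[m],[10,50,90]).round(4))
F=(abs(X[...,0]-.57)<.04)&(abs(X[...,1]-.0)<.03)&(Z<.15)&(Z>.1); print("deck",np.nanmedian(Z[F]))
E
```

```text
0 6 123 [0.1401 0.141  0.1419]
6 9 164 [0.1399 0.1409 0.1417]
11.5 13 91 [0.1311 0.132  0.1329]
13 16 285 [0.1311 0.1321 0.133 ]
16 18 238 [0.1307 0.1318 0.1327]
22 26 528 [0.1182 0.1199 0.121 ]
deck 0.12190505374286373
```

The collar is at 132 mm and the button's top at 141 mm. The tool stopped hard at 135.8 mm, so the button itself bottomed after about 5 mm of travel. Handing in.

```bash
python3 -c "
from workcell import ticket
print(ticket.hand_in())"
```

```text
the job is handed in; nothing more can be done
None
```

The job is done and handed in at about 74 s of the 208 s allowed; the hand-in gives no verdict.

**What I did:** I carried each of the three trays by its handle and tipped it about 58° over the tank, then nested the trays on the cork mat. I then seated the lid and pressed the start button once, and let it go.

**What went wrong on the way:** The first try at nesting the second tray failed. My deep grip left the fingertips on the lower tray's handle, which tipped the trays and read about 30 N upward at the wrist. I set that tray down, regripped it by the fingertips, and it nested. I did the third tray the same way. While reaching the third tray, the last joint read -2.60 when rounded, which is its range limit. A finer reading half a second later gave -2.594.

**Last checks:**
- **Bosses:** five were seen in the tank before the lid went on. That is all I found on the bench, and none has been seen outside it since.
- **Lid:** it is level, within about 1 mm of the tank's centre. The plate's top is at 123 mm, as it should be when seated.
- **Button:** the tool stopped hard about 5 mm down, at 135.8 mm. The collar around the button is lower, at 132 mm, so the button itself reached its stop. It is back up at 141 mm.
- **Trays:** the top tray's floor is at about 30 mm, as expected for three nested. It is level within 0.7°, and the stack is about 60 mm from the mat's centre.
- **Bystanders and robot:** by eye, the bystanders look unmoved in the last views; I did not measure them again. The robot touches nothing.

The scene and side cameras disagreed by up to about 5 mm on the top tray's place. The view from above the stack, taken just after nesting, fell between them.

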